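Get the jelly-dosing corner ready

ROBOT

A 7-joint arm with a two-finger parallel gripper is mounted at the origin on a cart in front of the work surface, level with it; the furniture and walls round the work are solid. World frame = base frame: x ahead of the robot, y to its left, z up, the work surface at z = 0. Lengths are in m, angles in rad, forces in N, time in s.
With the tool pointing down it reaches from about 0.4 to 0.85 m from the base axis. Payload 4.5 kg.
Tool frame: the origin (TCP) lies midway between the tips of the shut fingers; the grasp point (between the pads) lies 19 mm behind it; z points along the fingers, y is the line along which they close (so a half turn about z gives the same grasp; the last joint's range is limited). The gripper opens to 88 mm and grips with 3 to 60 N. Pads are 18 mm wide; open, the fingers measure 123 mm over their backs; the gripper's body (75 mm by 187 mm) begins 45 mm behind the grasp point.
Start: joints at [1.358, 0.689, -0.195, 1.565, 0.157, 0.902, -0.215], TCP at [0.153, -0.606, 0.204] pointing down, gripper open.
Joint ranges: [-3.01, 3.01], [-0.46, 2.08], [-1.47, 1.51], [0.13, 2.56], [-1, 4.14], [0.04, 2.09], [-2.66, 2.66]. Speed limits (rad/s): [2.57, 2.57, 3.14, 3.14, 3.14, 3.14, 3.14].

INTERFACE

Orientations are given as a unit quaternion [x, y, z, w].
In Python, from plant import * gives the robot as it stands.
- The arm moves only by the tool send_rows, never from a script. Its argument "targets" is a list of rows, each a list of 2 entries, a list of its own where there are three numbers: the shift along the tool's x, y, z in units of 0.3 m (1.0 is 0.3 m), then the turn, a rotation vector about the tool's x, y, z in units of pi rad (1.0 is pi rad). A call has 1 to 12 rows; each row is the pose to reach, as a shift and turn from the pose commanded when the call began, along the tool's axes at that moment, turning the shorter way round; what a row does not reach only later rows make up. A row lasts 1/8 s, in which the tool goes at most 62.5 mm and 10.7 degrees, less where a joint would pass 70% of its speed; a pose out of reach is approached as far as the arm can. A call with a number of a shift or a turn outside -1 to 1 is refused whole. A call with a gripper value outside its range is refused whole. "fingers" is the opening, from 0 (shut) to 1 (fully open), set as the call begins (left out, the last holds). The fingers move at their own pace and stop on an object; "newtons" is the grip in N (left out, the last holds). Time passes only in rows, so rows that repeat a pose let the fingers close. It gives the time, the measured TCP pose, the force, the opening and the grip force at its end, in the units of the state.
- get_state(): the state, without advancing time (a new reading comes with each control period).
- snapshot(name): name is "scene" or "top" or "wrist"; returns a dict with "img" (420x560x3 uint8, blue, green, red), "fx", "fy", "cx", "cy" (pixels), "cam_to_world" (4x4, takes a point from camera to world coordinates); the wrist camera has in their place "T_tool_cam" (4x4, takes a point from camera to tool coordinates, whose origin is the TCP and whose axes are the flange's). Camera axes: x right, y down, z forward; pixel columns grow to the right and rows downward; lengths in m; the calibration is good to about 2 mm. A picture is of the moment at which its call begins: read the wrist's pose just before it. There is no depth.
- finish_job(): hands the job in; it is judged then, once.
The state is a dict: "clock": time; "q": joint angles; "qd": joint speeds; "joint_torque": joint torques, N m; "tool_pos": TCP position; "eef_rot": TCP orientation; "contact_force": force on the tool from outside, world axes, zero at the start; "moment": the same for the moment, N m; "opening": opening from 0.0 (shut) to 1.0 (fully open); "finger_force": force on a finger pad.
Only numpy, scipy, OpenCV 4.12 (cv2) and the standard library are available. Lean on these libraries where they do the work, as an engineer would, in place of code of your own. Each camera call takes 0.05 s, during which the arm holds its last target. There are 200 camera calls.

TASK

Get the dosing corner ready for the next feeding round: take the scoops one at a time straight up off the two nested stacks and nest them all into one upright, fully seated stack in the middle of the shallow dish, with the handles fanned so that, seen from above, every handle clearly points its own way. Stand the tipped canister upright again in its lane, midway between its two neighbours. Keep the scoops upright and leave the other things where they lie.

Things in the scene. Friction and masses are not known exactly. Their poses are not given: they have to be found in the camera images.
- scoop_a0: bottom scoop of the first source stack. All six scoops are alike: rigid white dosing scoops, 50 mm tall, 40 g (+-30%). Origin at the centre of the underside, z up its axis, +x towards its handle. Foot 40 mm wide at the bottom, 48 mm at height 22; above it a straight round band, 57 mm outside, 51 mm inside, from height 22 to the rim at 50 mm (inner floor at 25). Starts upright on the table
- scoop_a0_tip (a point): point on the handle of scoop_a0, 62 mm out from its axis, 41 mm above its underside
- scoop_a1: alike; starts nested in scoop_a0. Nested, the underside of the band rests on the rim of the scoop below, so it sits 28 mm higher and its whole band is free to grip across. The foot has 1.2 mm of play in the bore below at its top and 5 mm at its bottom: pulled askew it binds and drags the lower scoop along
- scoop_a1_tip (a point): point on the handle of scoop_a1, 62 mm out from its axis, 41 mm above its underside
- scoop_a2: alike; top of the first source stack, nested in scoop_a1; not always there. A scoop's handle is a flat bar 12 mm wide, 6 mm thick, at height 38 to 44 mm, reaching 71 mm from the axis; the handles of a source stack start roughly lined up
- scoop_a2_tip (a point): point on the handle of scoop_a2, 62 mm out from its axis, 41 mm above its underside
- scoop_b0: alike; bottom scoop of the second source stack, upright on the table
- scoop_b0_tip (a point): point on the handle of scoop_b0, 62 mm out from its axis, 41 mm above its underside
- scoop_b1: alike; starts nested in scoop_b0, 28 mm higher
- scoop_b1_tip (a point): point on the handle of scoop_b1, 62 mm out from its axis, 41 mm above its underside
- scoop_b2: alike; top of the second source stack, nested in scoop_b1; not always there
- scoop_b2_tip (a point): point on the handle of scoop_b2, 62 mm out from its axis, 41 mm above its underside
- dish: clear shallow round dish, 114 mm across, 11 mm high at the rim, fixed to the table. Origin at the centre of its underside; its flat floor (76 mm across) is 2 mm above the table
- slot (a point): middle of the gap in the lane, on top of the black runner mat (170 x 360 mm, 3 mm thick, fixed); y of this point runs along the lane, x across it. The neighbours stand 140 mm to either side of it along y
- canister: loose square canister, 113 mm tall, body 54 x 54 mm, lid 58 x 58 mm from height 102 to 113 mm (hinge and tab reach 34 mm from the axis in +x and -x), lid fixed shut, 85 g (+-30%). Origin at the centre of its underside, z along its axis to the lid. Starts tipped over on its -y side across the mat, lid towards the robot, its axis about 29 mm above the mat
- neighbour_canister: a like canister standing in the lane at the +y end, 58 mm wide, 113 mm tall, fixed. Origin at the centre of its underside
- neighbour_dropper: brown dropper bottle standing in the lane at the -y end, 33 mm across, 102 mm tall, fixed. Origin at the centre of its underside
- label_roll: roll of blank labels, 55 mm across, 25 mm high, loose, a bystander. Origin at the centre of its underside
- hygrometer: round dial hygrometer, 60 mm across, 19 mm high, loose, a bystander. Origin at the centre of its underside
Things that resemble listed ones, but are neither listed nor needed, are in the scene too. What is shaped like the scoop_b0 but blue is not meant.

How it is judged:
At the end, for the whole second after the job is handed in: All scoops at rest in the dish within 25 mm of its centre, tilt < 0.08 rad, on its floor or seated 28 mm (24 to 31.5) above another; any two handle points over 30 mm apart seen from above; canister at rest on the mat, tilt < 0.1 rad, within 30 mm of the middle of the gap (horizontal distance between each of scoop_a0, scoop_a1, scoop_a2, scoop_b0, scoop_b1, scoop_b2 and dish below 0.025 m and angle between each of scoop_a0, scoop_a1, scoop_a2, scoop_b0, scoop_b1, scoop_b2's own z axis and vertical below 0.08 rad and linear speed of each of scoop_a0, scoop_a1, scoop_a2, scoop_b0, scoop_b1, scoop_b2, canister below 0.02 m/s and (height (world z) of scoop_a0 below 0.01 m or z of scoop_a0 in the frame of scoop_a1 between 0.024 and 0.0315 m or z of scoop_a0 in the frame of scoop_a2 between 0.024 and 0.0315 m or z of scoop_a0 in the frame of scoop_b0 between 0.024 and 0.0315 m or z of scoop_a0 in the frame of scoop_b1 between 0.024 and 0.0315 m or z of scoop_a0 in the frame of scoop_b2 between 0.024 and 0.0315 m) and (height (world z) of scoop_a1 below 0.01 m or z of scoop_a1 in the frame of scoop_a0 between 0.024 and 0.0315 m or z of scoop_a1 in the frame of scoop_a2 between 0.024 and 0.0315 m or z of scoop_a1 in the frame of scoop_b0 between 0.024 and 0.0315 m or z of scoop_a1 in the frame of scoop_b1 between 0.024 and 0.0315 m or z of scoop_a1 in the frame of scoop_b2 between 0.024 and 0.0315 m) and (height (world z) of scoop_a2 below 0.01 m or z of scoop_a2 in the frame of scoop_a0 between 0.024 and 0.0315 m or z of scoop_a2 in the frame of scoop_a1 between 0.024 and 0.0315 m or z of scoop_a2 in the frame of scoop_b0 between 0.024 and 0.0315 m or z of scoop_a2 in the frame of scoop_b1 between 0.024 and 0.0315 m or z of scoop_a2 in the frame of scoop_b2 between 0.024 and 0.0315 m) and (height (world z) of scoop_b0 below 0.01 m or z of scoop_b0 in the frame of scoop_a0 between 0.024 and 0.0315 m or z of scoop_b0 in the frame of scoop_a1 between 0.024 and 0.0315 m or z of scoop_b0 in the frame of scoop_a2 between 0.024 and 0.0315 m or z of scoop_b0 in the frame of scoop_b1 between 0.024 and 0.0315 m or z of scoop_b0 in the frame of scoop_b2 between 0.024 and 0.0315 m) and (height (world z) of scoop_b1 below 0.01 m or z of scoop_b1 in the frame of scoop_a0 between 0.024 and 0.0315 m or z of scoop_b1 in the frame of scoop_a1 between 0.024 and 0.0315 m or z of scoop_b1 in the frame of scoop_a2 between 0.024 and 0.0315 m or z of scoop_b1 in the frame of scoop_b0 between 0.024 and 0.0315 m or z of scoop_b1 in the frame of scoop_b2 between 0.024 and 0.0315 m) and (height (world z) of scoop_b2 below 0.01 m or z of scoop_b2 in the frame of scoop_a0 between 0.024 and 0.0315 m or z of scoop_b2 in the frame of scoop_a1 between 0.024 and 0.0315 m or z of scoop_b2 in the frame of scoop_a2 between 0.024 and 0.0315 m or z of scoop_b2 in the frame of scoop_b0 between 0.024 and 0.0315 m or z of scoop_b2 in the frame of scoop_b1 between 0.024 and 0.0315 m) and horizontal distance between scoop_a0_tip and scoop_a1_tip above 0.03 m and horizontal distance between each of scoop_a0_tip, scoop_a1_tip and scoop_a2_tip above 0.03 m and horizontal distance between each of scoop_a0_tip, scoop_a1_tip, scoop_a2_tip and scoop_b0_tip above 0.03 m and horizontal distance between each of scoop_a0_tip, scoop_a1_tip, scoop_a2_tip, scoop_b0_tip and scoop_b1_tip above 0.03 m and horizontal distance between each of scoop_a0_tip, scoop_a1_tip, scoop_a2_tip, scoop_b0_tip, scoop_b1_tip and scoop_b2_tip above 0.03 m and angle between canister's own z axis and vertical below 0.1 rad and horizontal distance between canister and slot below 0.03 m and height (world z) of canister below 0.01 m); the robot touches nothing.
It fails at once if two nested scoops are carried together instead of one at a time ((distance of scoop_a1 from where it was at the start of the episode above 0.06 m and horizontal distance between scoop_a1 and dish above 0.07 m and horizontal distance between scoop_a1 and scoop_a0 below 0.01 m and z of scoop_a1 in the frame of scoop_a0 between 0.02 and 0.034 m) or (distance of scoop_a2 from where it was at the start of the episode above 0.06 m and horizontal distance between scoop_a2 and dish above 0.07 m and horizontal distance between scoop_a2 and scoop_a1 below 0.01 m and z of scoop_a2 in the frame of scoop_a1 between 0.02 and 0.034 m) or (distance of scoop_b1 from where it was at the start of the episode above 0.06 m and horizontal distance between scoop_b1 and dish above 0.07 m and horizontal distance between scoop_b1 and scoop_b0 below 0.01 m and z of scoop_b1 in the frame of scoop_b0 between 0.02 and 0.034 m) or (distance of scoop_b2 from where it was at the start of the episode above 0.06 m and horizontal distance between scoop_b2 and dish above 0.07 m and horizontal distance between scoop_b2 and scoop_b1 below 0.01 m and z of scoop_b2 in the frame of scoop_b1 between 0.02 and 0.034 m)).
It fails at once if a scoop is tipped over or tilted far (angle between any of scoop_a0, scoop_a1, scoop_a2, scoop_b0, scoop_b1, scoop_b2's own z axis and vertical above 0.6 rad).
It fails at once if the label roll or the hygrometer is pushed away from where it lay (distance of any of label_roll, hygrometer from where it was at the start of the episode above 0.03 m).
Of scoop_a2, scoop_b2 only 1 to 2 are there at a start; the rules pass over those that are not, and their reading is None.
At some moment in a run one of canister may be knocked a few centimetres aside while the robot is not near it.
It also fails if it takes over 210 s, if anything falls off the work surface, if the arm or the gripper's body presses on something with over 40 N, if the wrist force passes 120 N, or if a joint passes its speed limit or range.

## Working session

There is one attempt and no reset: what is moved stays moved. The work goes in short steps, Python scripts to look and compute and a tool call to move; the robot and the scene stay as the last step left them, time stands still between calls to the robot, and variables do not carry over. Pictures are saved under pics/ and viewed, at most 14 in all, crops included, and the job is handed in when it is done.

Besides the shell and the picture viewer there is one more tool, called after "Emit:" by a JSON object that holds its "fn" and its "kwargs", one argument or row to a line. send_rows: Moves the arm, as the interface text tells. Its arguments: {"type":"object","properties":{"targets":{"type":"array"},"fingers":{"type":"number"},"newtons":{"type":"number"}},"required":["targets"]}

```bash
mkdir -p pics; ls; python3 - <<'E'
from plant import *
import cv2, numpy as np
np.set_printoptions(precision=4,suppress=True)
s=get_state(); print(s)
for n in ["scene","top"]:
    d=snapshot(n); cv2.imwrite(f"pics/{n}0.png",d["img"]); print(n,d["fx"],d["fy"],d["cx"],d["cy"]);print(np.array(d["cam_to_world"]))
d=snapshot("wrist");print(np.array(d["T_tool_cam"]),d["fx"])
E
```

```text
pics
{'clock': 0.0, 'q': array([ 1.3578,  0.69  , -0.1945,  1.5663,  0.1573,  0.9025, -0.2151]), 'qd': array([-0.0007, -0.0012,  0.0016,  0.0003, -0.0015,  0.0001,  0.0016]), 'joint_torque': array([ -0.0003, -52.7569,  -1.2669, -15.3428,  -0.0526,   0.0066,
         0.0002]), 'tool_pos': array([ 0.1525, -0.6054,  0.2031]), 'eef_rot': array([ 0.9924,  0.1231, -0.0002, -0.0009]), 'contact_force': array([ 0.2552, -0.6756,  0.7595]), 'moment': array([-0.0643, -0.043 , -0.0549]), 'finger_force': 0.0, 'opening': 0.9977338559649388}
scene 459.13608200914933 459.13608200914933 274.2910742483061 213.16645919277906
[[-0.5623 -0.441   0.6995 -0.333 ]
 [-0.8268  0.2848 -0.4851  0.6676]
 [ 0.0147 -0.8511 -0.5248  0.73  ]
 [ 0.      0.      0.      1.    ]]
top 405.73389161059595 405.73389161059595 279.7384409426115 210.99431488869544
[[-0.0011 -0.9867  0.1625  0.3471]
 [-0.9999 -0.0014 -0.0152  0.0827]
 [ 0.0152 -0.1625 -0.9866  1.0802]
 [ 0.      0.      0.      1.    ]]
[[-0.0002 -0.964  -0.2659  0.0682]
 [ 1.     -0.0002  0.0001 -0.0005]
 [-0.0001 -0.2659  0.964  -0.1809]
 [ 0.      0.      0.      1.    ]] 364.5361256403596
```

View pics/scene0.png

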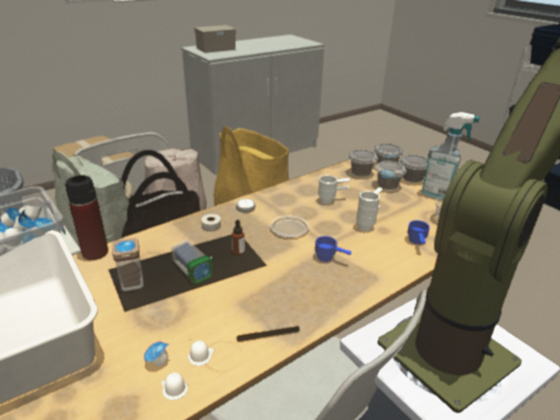

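View pics/top0.png

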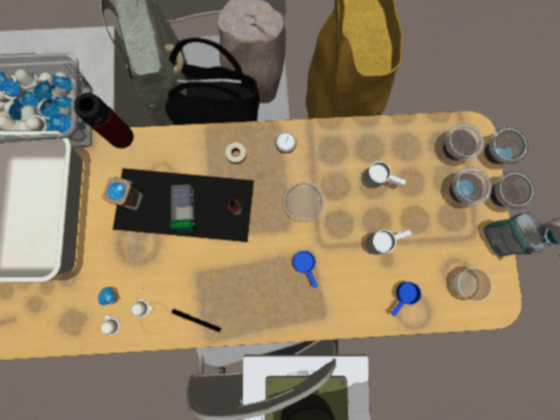

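```bash
cat > h.py <<'E'
import numpy as np, cv2
from plant import *
from scipy.spatial.transform import Rotation as R
np.set_printoptions(precision=4,suppress=True)
def cam(n):
    s=get_state(); d=snapshot(n)
    if n=="wrist":
        T=np.eye(4);T[:3,:3]=R.from_quat(s["eef_rot"]).as_matrix();T[:3,3]=s["tool_pos"]
        d["cam_to_world"]=T@np.array(d["T_tool_cam"])
    d["cam_to_world"]=np.array(d["cam_to_world"]); return d
def ray(d,p):
    M=d["cam_to_world"];v=M[:3,:3]@np.array([(p[0]-d["cx"])/d["fx"],(p[1]-d["cy"])/d["fy"],1]);return M[:3,3],v
def onz(d,p,z):
    o,v=ray(d,p);return o+v*(z-o[2])/v[2]
def proj(d,P):
    M=np.linalg.inv(d["cam_to_world"]);c=M[:3,:3]@np.array(P)+M[:3,3];return np.array([d["fx"]*c[0]/c[2]+d["cx"],d["fy"]*c[1]/c[2]+d["cy"]])
def crop(img,x0,y0,x1,y1,k):
    return cv2.resize(img[y0:y1,x0:x1],None,fx=k,fy=k,interpolation=cv2.INTER_CUBIC)
E
python3 - <<'E'
from h import *
a=cam("scene")["img"];b=cam("top")["img"]
c1=crop(b,270,145,430,255,5)   # 800x550
cv2.imwrite("pics/c1.png",c1)
c2=crop(a,300,165,400,240,4); c3=crop(b,100,165,260,245,4); c4=crop(a,100,215,260,295,4)[:, :]
out=np.zeros((600,800,3),np.uint8)
out[:300,:400]=c2; out[300:,:400]=cv2.resize(c4[:, :],(400,300)); out[300:500,400:]=cv2.resize(c3,(400,200)); 
cv2.imwrite("pics/c2.png",out)
E
```

```text
(no output)
```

View pics/c1.png

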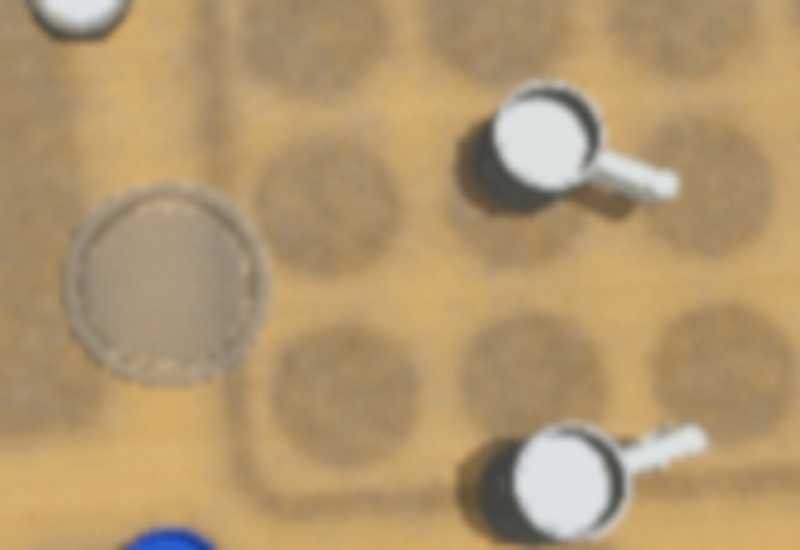

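View pics/c2.png

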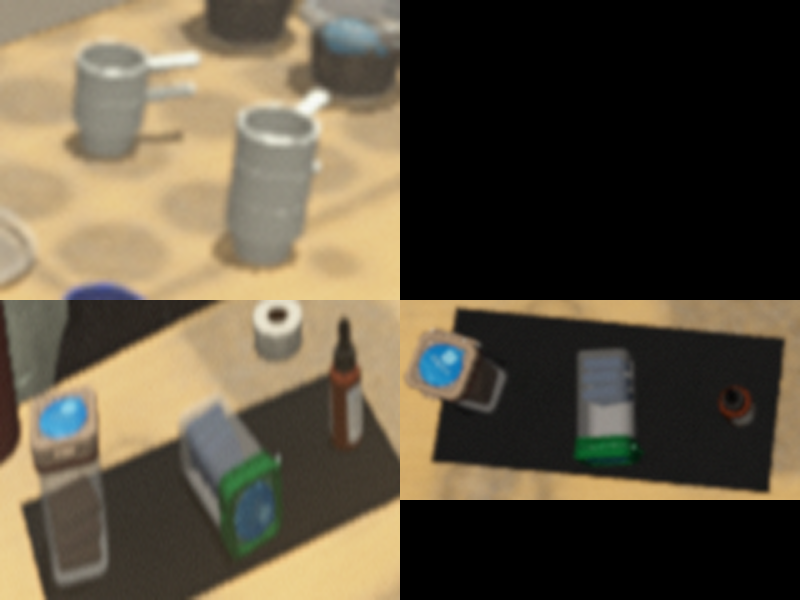

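```bash
python3 - <<'E'
from h import *
d=cam("top");im=d["img"]
hsv=cv2.cvtColor(im,cv2.COLOR_BGR2HSV)
def circ(P):  # lsq circle on xy points
    A=np.c_[2*P,np.ones(len(P))];s=np.linalg.lstsq(A,(P**2).sum(1),rcond=None)[0]
    return s[:2],np.sqrt(s[2]+s[:2]@s[:2])
w=((hsv[...,1]<60)&(hsv[...,2]>120)).astype(np.uint8)
for name,(x,y),zr in [("far",(379,174),.078),("near",(384,242),.106)]:
    m=np.zeros_like(w);m[y-28:y+28,x-30:x+40]=w[y-28:y+28,x-30:x+40]
    n,l,st,ce=cv2.connectedComponentsWithStats(m);k=1+st[1:,4].argmax();m=(l==k).astype(np.uint8)
    body=cv2.morphologyEx(m,cv2.MORPH_OPEN,cv2.getStructuringElement(cv2.MORPH_ELLIPSE,(9,9)))
    c=max(cv2.findContours(m,cv2.RETR_EXTERNAL,cv2.CHAIN_APPROX_NONE)[0],key=len)[:,0].astype(float)
    P=np.array([onz(d,p,zr)[:2] for p in c])
    r0=np.array(onz(d,(x,y),zr)[:2]);Q=P
    for _ in range(6):
        sel=abs(np.hypot(*(Q-r0).T)-.0285)<(.012 if _<3 else .004); r0,rad=circ(Q[sel])
    ys,xs=np.nonzero(m);H=np.array([onz(d,(a,b),zr-.006)[:2] for a,b in zip(xs,ys)])
    dd=np.hypot(*(H-r0).T);h=H[(dd>.040)].mean(0)-r0
    print(name,st[k],"centre",r0,"r",rad,sel.sum(),"handle deg",np.degrees(np.arctan2(h[1],h[0])),"max",dd.max())
# dish by outer circle
g=cv2.GaussianBlur(im,(3,3),0)
cs=cv2.HoughCircles(cv2.cvtColor(g,cv2.COLOR_BGR2GRAY)[170:235,265:340],cv2.HOUGH_GRADIENT,1,30,param1=60,param2=12,minRadius=14,maxRadius=24)
print(cs)
if cs is not None:
    for c in cs[0][:3]: print("dish",onz(d,(c[0]+265,c[1]+170),.011),c[2], c[2]/405.7*1.08)
mat=(hsv[...,2]<45).astype(np.uint8);mat[:165]=0;mat[245:]=0;mat[:,:105]=0;mat[:,262:]=0
c=max(cv2.findContours(mat,cv2.RETR_EXTERNAL,2)[0],key=cv2.contourArea)
bx=cv2.boxPoints(cv2.minAreaRect(cv2.convexHull(c)));W=np.array([onz(d,p,.003) for p in bx]);print("mat",W,W.mean(0),np.hypot(*(W[0]-W[1])[:2]),np.hypot(*(W[1]-W[2])[:2]))
gr=((hsv[...,0]>45)&(hsv[...,0]<85)&(hsv[...,1]>100)).astype(np.uint8);gr[:160]=0;gr[250:]=0
ys,xs=np.nonzero(gr);print("green",xs.min(),xs.max(),ys.min(),ys.max(),onz(d,(xs.min(),ys.mean()),.03),onz(d,(xs.max(),ys.mean()),.03), onz(d,(xs.mean(),ys.min()),.06),onz(d,(xs.mean(),ys.max()),.06))
E
```

```text
far [369 161  37  25 476] centre [ 0.6145 -0.1882] r 0.02815154403816525 58 handle deg -114.72407463767337 max 0.07126417469675055
near [373 229  39  25 524] centre [ 0.435  -0.1844] r 0.028197635350176827 65 handle deg -69.9953406889454 max 0.0717498975476657
[[[38.5 33.5 19. ]
  [71.5 17.5 17.2]
  [72.5 53.5 14.5]]]
dish [0.5437 0.0025 0.011 ] 19.0 0.050579246
dish [ 0.5878 -0.0873  0.011 ] 17.2 0.045787532
dish [ 0.4897 -0.0876  0.011 ] 14.5 0.03859995
mat [[0.4776 0.5069 0.003 ]
 [0.6408 0.5025 0.003 ]
 [0.6072 0.1407 0.003 ]
 [0.4449 0.1538 0.003 ]] [0.5426 0.326  0.003 ] 0.1632269496517264 0.3633774759802217
green 169 197 219 231 [0.4825 0.3542 0.03  ] [0.4825 0.2817 0.03  ] [0.4943 0.3134 0.06  ] [0.4638 0.3122 0.06  ]
```

```bash
cat >> h.py <<'E'
def go(*tg):
    """each tg=(x,y,z,yaw_deg) tool down, chained; prints shift & turn units from the previous one"""
    s=get_state();p=np.array(s["tool_pos"]);r=R.from_quat(s["eef_rot"])
    print("t",s["clock"],"at",p,"x-axis yaw",np.degrees(np.arctan2(*r.as_matrix()[1::-1,0])),"down",r.as_matrix()[:,2],"F",s["contact_force"],"op",s["opening"],s["finger_force"],"q",s["q"])
    for t in tg:
        q=np.array(t[:3]);g=R.from_euler("z",t[3],degrees=True)*R.from_rotvec([np.pi,0,0])
        if len(t)>4: g=R.from_euler("zyx",[t[3],t[4],0],degrees=True)*R.from_rotvec([np.pi,0,0])
        print(t,"shift",r.inv().apply(q-p)/.3,"turn",(r.inv()*g).as_rotvec()/np.pi,"mm",np.linalg.norm(q-p)*1e3)
        p,r=q,g
E
```

Emit:
{"fn": "send_rows", "kwargs": {
  "targets": [
    [[0.628,-0.566,-0.1],[0,0,0]],
    [[0.628,-0.566,-0.1],[0,0,0]],
    [[0.628,-0.566,-0.1],[0,0,0]],
    [[0.628,-0.566,-0.1],[0,0,0]],
    [[0.628,-0.566,-0.1],[0,0,0]],
    [[0.628,-0.566,-0.1],[0,0,0]]
  ],
  "fingers": 1,
  "newtons": 15
}}

```text
clock: 1.05
tool_pos: [0.2939, -0.3957, 0.2341]
eef_rot: [0.992, 0.123, -0.0, 0.0]
contact_force: [-0.1, 0.1, 0.5]
opening: 0.997
finger_force: 0.0
```

Emit:
{"fn": "send_rows", "kwargs": {
  "targets": [
    [[0.628,-0.566,0],[0,0,-0.533]],
    [[0.628,-0.566,0],[0,0,-0.533]],
    [[0.628,-0.566,0],[0,0,-0.533]],
    [[0.628,-0.566,0],[0,0,-0.533]],
    [[0.628,-0.566,0],[0,0,-0.533]],
    [[0.628,-0.566,0],[0,0,-0.533]],
    [[0.628,-0.566,0],[0,0,-0.533]],
    [[0.628,-0.566,0],[0,0,-0.533]],
    [[0.628,-0.566,0],[0,0,-0.533]],
    [[0.628,-0.566,0],[0,0,-0.533]],
    [[0.628,-0.566,0],[0,0,-0.533]]
  ]
}}

```text
clock: 2.42
tool_pos: [0.4349, -0.186, 0.2337]
eef_rot: [0.575, 0.818, -0.0, -0.0]
contact_force: [-0.9, -0.5, -0.2]
opening: 1.0
finger_force: 0.0
```

```bash
python3 - <<'E'
from h import *
go((.435,-.1844,.081,110))
d=cam("wrist");cv2.imwrite("pics/w1.png",d["img"])
print(proj(d,(.435,-.1844,.106)))
E
```

```text
t 2.425 at [ 0.4349 -0.186   0.2337] x-axis yaw 109.77028614468571 down [-0.0003 -0.0002 -1.    ] F [-0.9269 -0.5093 -0.1509] op 0.9999551093331595 0.0 q [ 0.7512  0.5136 -0.6797  1.9553  0.4355  0.8221  0.1761]
(0.435, -0.1844, 0.081, 110) shift [0.0049 0.0024 0.5089] turn [-0.0001  0.     -0.0013] mm 152.66583697301243
[277.1816 191.9377]
```

View pics/w1.png

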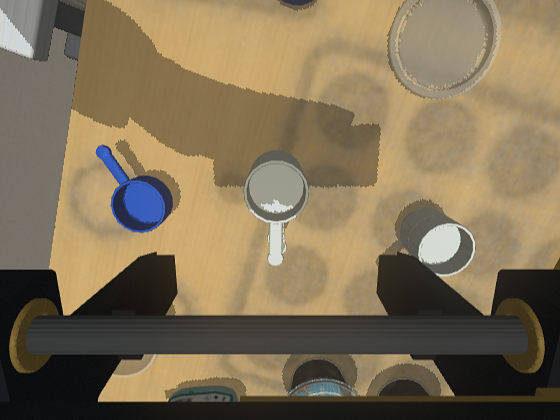

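Emit:
{"fn": "send_rows", "kwargs": {
  "targets": [
    [[0.005,0.002,0.18],[0,0,0]],
    [[0.005,0.002,0.36],[0,0,0]],
    [[0.005,0.002,0.46],[0,0,0]],
    [[0.005,0.002,0.508],[0,0,0]],
    [[0.005,0.002,0.508],[0,0,0]],
    [[0.005,0.002,0.508],[0,0,0]]
  ]
}}

```text
clock: 3.22
tool_pos: [0.4357, -0.1833, 0.0821]
eef_rot: [0.573, 0.819, 0.0, 0.001]
contact_force: [-0.7, -0.8, 0.2]
opening: 1.001
finger_force: 0.0
```

Emit:
{"fn": "send_rows", "kwargs": {
  "targets": [
    [[0,0,0],[0,0,0]],
    [[0,0,0],[0,0,0]],
    [[0,0,0],[0,0,0]],
    [[0,0,0],[0,0,0]],
    [[0,0,0],[0,0,0]],
    [[0,0,0],[0,0,0]]
  ],
  "fingers": 0,
  "newtons": 12
}}

```text
clock: 3.98
tool_pos: [0.4352, -0.1831, 0.0815]
eef_rot: [0.573, 0.82, -0.0, 0.0]
contact_force: [0.4, 0.5, -0.1]
opening: 0.343
finger_force: 0.0
```

Emit:
{"fn": "send_rows", "kwargs": {
  "targets": [
    [[0,0,-0.03],[0,0,0]],
    [[0,0,-0.06],[0,0,0]],
    [[0,0,-0.09],[0,0,0]],
    [[0,0,-0.12],[0,0,0]],
    [[0,0,-0.16],[0,0,0]],
    [[0,0,-0.16],[0,0,0]]
  ]
}}

```text
clock: 4.72
tool_pos: [0.4358, -0.1833, 0.1305]
eef_rot: [0.573, 0.819, 0.0, 0.001]
contact_force: [0.1, -0.4, 0.0]
opening: 0.006
finger_force: 0.0
```

```bash
python3 - <<'E'
from h import *
go((.435,-.1844,.23,110),(.546,.003,.23,150),(.546,.003,.028,150))
a=cam("scene");w=cam("wrist")["img"]
s=get_state();u=proj(a,s["tool_pos"]).astype(int);print(u)
y0,x0=max(u[1]-60,0),max(u[0]-70,0)
out=np.zeros((420,800,3),np.uint8);out[:,:420]=cv2.resize(crop(a["img"],x0,y0,x0+120,y0+120,4),(420,420));out[:285,420:]=cv2.resize(w,(380,285))
cv2.imwrite("pics/g1.png",out)
E
```

```text
t 4.725 at [ 0.4358 -0.1833  0.1305] x-axis yaw 110.06140917411594 down [ 0.002  -0.0005 -1.    ] F [ 0.0918 -0.3597  0.0229] op 0.005597457010695722 0.0 q [ 0.6383  0.6623 -0.5377  2.0787  0.632   0.5625 -0.005 ]
(0.435, -0.1844, 0.23, 110) shift [-0.0029 -0.0034 -0.3317] turn [0.0005 0.0004 0.0003] mm 99.53056883612992
(0.546, 0.003, 0.23, 150) shift [0.4604 0.5613 0.    ] turn [-0.      0.     -0.2222] mm 217.8067032944579
(0.546, 0.003, 0.028, 150) shift [ 0.     -0.      0.6733] turn [0. 0. 0.] mm 202.0
[369 187]
```

View pics/g1.png

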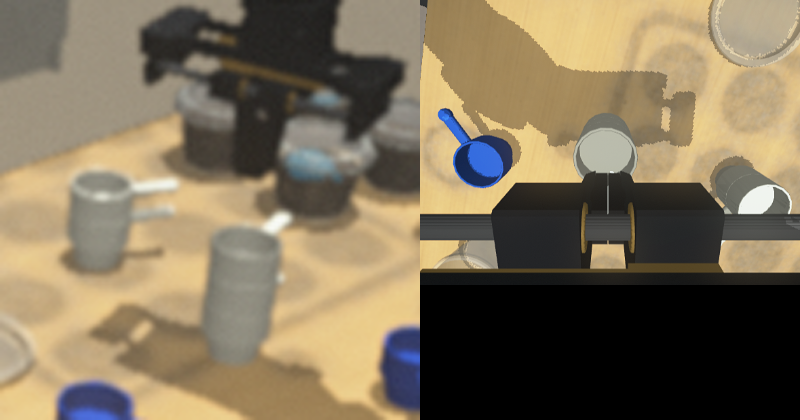

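```bash
python3 - <<'E'
from h import *
w=cam("wrist");a=cam("scene");t=cam("top")
for z in(.05,.078,.106,.134): print(z,"wrist",proj(w,(.435,-.1844,z)),"scene",proj(a,(.435,-.1844,z)),"top",proj(t,(.435,-.1844,z)))
cv2.imwrite("pics/w2.png",cv2.hconcat([crop(w["img"],220,100,340,290,3),crop(a["img"],300,165,420,260,3)[:285*2][:570] if 0 else cv2.copyMakeBorder(crop(a["img"],310,165,420,260,4),0,190,0,0,0)]))
E
```

```text
0.05 wrist [275.7209 209.2105] scene [366.5151 212.2395] top [378.2736 242.7917]
0.078 wrist [275.7131 220.1738] scene [367.7097 203.7647] top [381.1484 241.8304]
0.106 wrist [275.7034 233.8773] scene [368.9319 195.0949] top [384.1854 240.8148]
0.134 wrist [275.6908 251.4951] scene [370.1824 186.2235] top [387.3986 239.7404]
```

View pics/w2.png

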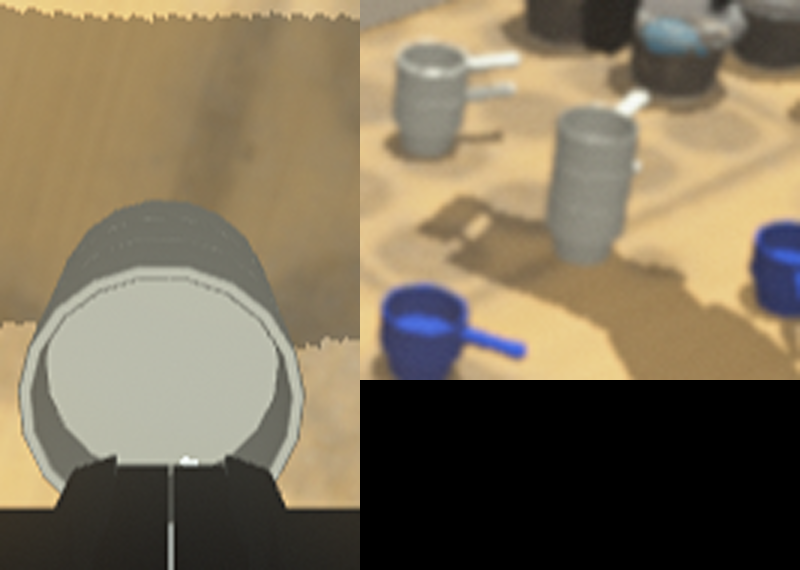

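Emit:
{"fn": "send_rows", "kwargs": {
  "targets": [
    [[0,0,-0.1],[0,0,0]],
    [[0,0,-0.1],[0,0,0]],
    [[0,0,-0.1],[0,0,0]],
    [[0,0,-0.1],[0,0,0]],
    [[0,0,-0.1],[0,0,0]],
    [[0,0,-0.1],[0,0,0]],
    [[0,0,-0.1],[0,0,0]],
    [[0,0,-0.1],[0,0,0]],
    [[0,0,-0.1],[0,0,0]],
    [[0,0,-0.1],[0,0,0]]
  ],
  "fingers": 1
}}

```text
clock: 6.22
tool_pos: [0.4352, -0.1831, 0.1595]
eef_rot: [0.573, 0.82, -0.0, 0.0]
contact_force: [-0.1, 0.5, -0.5]
opening: 1.0
finger_force: 0.0
```

Emit:
{"fn": "send_rows", "kwargs": {
  "targets": [
    [[-0.003,-0.003,0.13],[0,0,0]],
    [[-0.003,-0.003,0.2],[0,0,0]],
    [[-0.003,-0.003,0.265],[0,0,0]],
    [[-0.003,-0.003,0.265],[0,0,0]],
    [[-0.003,-0.003,0.265],[0,0,0]]
  ]
}}

```text
clock: 6.85
tool_pos: [0.4351, -0.1843, 0.0805]
eef_rot: [0.573, 0.82, 0.0, 0.0]
contact_force: [-0.3, 0.0, 0.6]
opening: 1.0
finger_force: 0.0
```

```bash
python3 - <<'E'
from h import *
go()
w=cam("wrist");print(proj(w,(.435,-.1844,.106)));cv2.imwrite("pics/w3.png",w["img"])
E
```

```text
t 6.85 at [ 0.4351 -0.1843  0.0805] x-axis yaw 110.083073179225 down [ 0.0008 -0.0002 -1.    ] F [-0.3024  0.0143  0.6429] op 1.0004774968594363 0.0 q [ 0.5713  0.7427 -0.4328  2.1176  0.7423  0.433  -0.1004]
[276.602  266.5558]
```

View pics/w3.png

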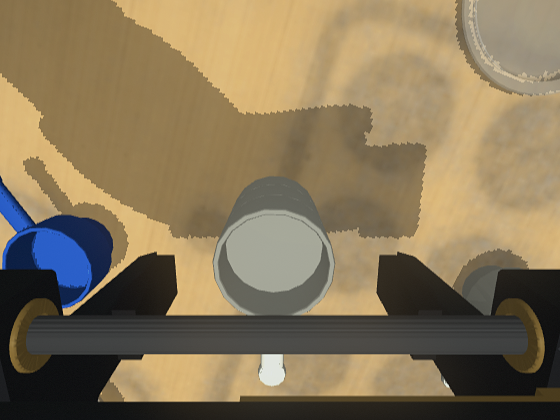

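Emit:
{"fn": "send_rows", "kwargs": {
  "targets": [
    [[0,0,0],[0,0,0]],
    [[0,0,0],[0,0,0]],
    [[0,0,0],[0,0,0]]
  ],
  "fingers": 0.55,
  "newtons": 15
}}

```text
clock: 7.28
tool_pos: [0.4347, -0.1844, 0.0802]
eef_rot: [0.573, 0.82, 0.0, 0.0]
contact_force: [-0.5, -0.3, 0.6]
opening: 0.679
finger_force: 0.0
```

Emit:
{"fn": "send_rows", "kwargs": {
  "targets": [
    [[0,0,0],[0,0,0]],
    [[0,0,0],[0,0,0]],
    [[0,0,0],[0,0,0]],
    [[0,0,0],[0,0,0]]
  ]
}}

```text
clock: 7.78
tool_pos: [0.4346, -0.1843, 0.08]
eef_rot: [0.573, 0.82, -0.0, -0.0]
contact_force: [0.1, 0.5, 0.3]
opening: 0.549
finger_force: 0.0
```

```bash
python3 - <<'E'
from h import *
go()
w=cam("wrist");cv2.imwrite("pics/w4.png",w["img"])
E
```

```text
t 7.775 at [ 0.4346 -0.1843  0.08  ] x-axis yaw 110.08218604843906 down [-0.0001 -0.0001 -1.    ] F [0.1435 0.461  0.2538] op 0.5486948870465476 0.0 q [ 0.5708  0.7436 -0.4318  2.1183  0.7431  0.4322 -0.101 ]
```

View pics/w4.png

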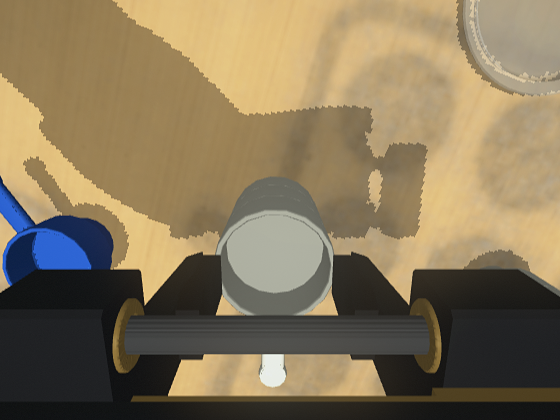

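Emit:
{"fn": "send_rows", "kwargs": {
  "targets": [
    [[0,0,-0.1],[0,0,0]],
    [[0,0,-0.15],[0,0,0]],
    [[0,0,-0.15],[0,0,0]],
    [[0,0,-0.15],[0,0,0]],
    [[0,0,-0.15],[0,0,0]]
  ],
  "fingers": 1
}}

```text
clock: 8.45
tool_pos: [0.4341, -0.1841, 0.1243]
eef_rot: [0.573, 0.82, -0.0, -0.001]
contact_force: [-0.5, -0.3, -0.3]
opening: 0.997
finger_force: 0.0
```

Emit:
{"fn": "send_rows", "kwargs": {
  "targets": [
    [[0.001,-0.001,0.1],[0,0,0]],
    [[0.001,-0.001,0.16],[0,0,0]],
    [[0.001,-0.001,0.2],[0,0,0]],
    [[0.001,-0.001,0.223],[0,0,0]],
    [[0.001,-0.001,0.223],[0,0,0]]
  ]
}}

```text
clock: 9.07
tool_pos: [0.4342, -0.1839, 0.0579]
eef_rot: [0.573, 0.82, -0.0, -0.0]
contact_force: [0.6, 0.2, 0.0]
opening: 1.004
finger_force: 0.0
```

Emit:
{"fn": "send_rows", "kwargs": {
  "targets": [
    [[0,0,0],[0,0,0]],
    [[0,0,0],[0,0,0]],
    [[0,0,0],[0,0,0]],
    [[0,0,0],[0,0,0]],
    [[0,0,0],[0,0,0]]
  ],
  "fingers": 0.55,
  "newtons": 6
}}

```text
clock: 9.7
tool_pos: [0.4343, -0.1842, 0.0583]
eef_rot: [0.573, 0.82, -0.0, 0.0]
contact_force: [-0.3, -0.4, 2.9]
opening: 0.646
finger_force: 6.0
```

```bash
python3 - <<'E'
from h import *
go()
w=cam("wrist");a=cam("scene")
print(proj(a,(.435,-.184,.106)))
out=np.zeros((420,800,3),np.uint8);out[:,:400]=w["img"][:,80:480];out[:380,400:]=cv2.resize(crop(a["img"],320,150,420,245,4),(400,380));cv2.imwrite("pics/w5.png",out)
E
```

```text
t 9.7 at [ 0.4343 -0.1842  0.0583] x-axis yaw 110.07343134645869 down [ 0.0002 -0.0003 -1.    ] F [-0.2687 -0.4164  2.924 ] op 0.6455646728697985 6.002560844644904 q [ 0.5363  0.7799 -0.3776  2.1323  0.7973  0.3711 -0.1502]
[368.8274 195.1331]
```

View pics/w5.png

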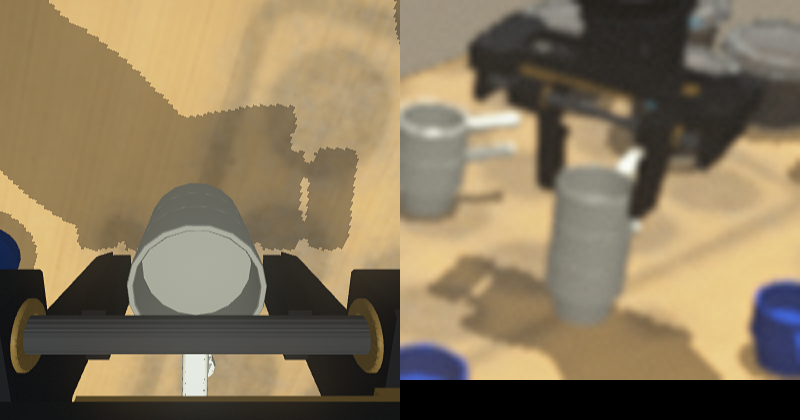

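Emit:
{"fn": "send_rows", "kwargs": {
  "targets": [
    [[0,0,0],[0,0,0]],
    [[0,0,0],[0,0,0]]
  ],
  "fingers": 0.5,
  "newtons": 10
}}

```text
clock: 10.05
tool_pos: [0.4343, -0.1842, 0.0583]
eef_rot: [0.573, 0.82, -0.0, 0.0]
contact_force: [-1.0, -0.4, 5.1]
opening: 0.641
finger_force: 10.0
```

Emit:
{"fn": "send_rows", "kwargs": {
  "targets": [
    [[0,0,-0.03],[0,0,0]],
    [[0,0,-0.06],[0,0,0]],
    [[0,0,-0.09],[0,0,0]],
    [[0,0,-0.12],[0,0,0]],
    [[0,0,-0.16],[0,0,0]],
    [[0,0,-0.18],[0,0,0]],
    [[0,0,-0.18],[0,0,0]]
  ]
}}

```text
clock: 10.92
tool_pos: [0.4346, -0.1842, 0.1126]
eef_rot: [0.573, 0.819, 0.0, 0.001]
contact_force: [0.1, 0.8, -1.0]
opening: 0.643
finger_force: 10.0
```

```bash
cat >> h.py <<'E'
def column(d,x,y,zs=np.arange(0,.2,.008)):
    """saturation along a vertical line, seen from camera d"""
    s=cv2.cvtColor(d["img"],cv2.COLOR_BGR2HSV)
    print("col",[(round(float(z)*1e3),*map(int,s[tuple(proj(d,(x,y,z)).round().astype(int)[::-1])][1:])) for z in zs])
E
python3 - <<'E'
from h import *
go((.435,-.1844,.18,110),(.546,.003,.18,150),(.546,.003,.014,150))
a=cam("scene");w=cam("wrist");column(a,.435,-.184)
out=np.zeros((420,800,3),np.uint8);out[:,:400]=w["img"][:,80:480];out[:380,400:]=cv2.resize(crop(a["img"],320,150,420,245,4),(400,380));cv2.imwrite("pics/w6.png",out)
E
```

```text
t 10.925 at [ 0.4346 -0.1842  0.1126] x-axis yaw 110.06927950747081 down [ 0.001  -0.0003 -1.    ] F [ 0.1356  0.756  -1.0171] op 0.6433612941776982 9.997625718824565 q [ 0.622   0.6915 -0.5106  2.0953  0.6779  0.5202 -0.0445]
(0.435, -0.1844, 0.18, 110) shift [-0.0012  0.0013 -0.2247] turn [0.0003 0.0002 0.0004] mm 67.39934693925403
(0.546, 0.003, 0.18, 150) shift [0.4604 0.5613 0.    ] turn [-0.      0.     -0.2222] mm 217.8067032944579
(0.546, 0.003, 0.014, 150) shift [ 0.     -0.      0.5533] turn [0. 0. 0.] mm 165.99999999999997
col [(0, 31, 133), (8, 29, 142), (16, 28, 145), (24, 27, 144), (32, 29, 148), (40, 30, 143), (48, 27, 142), (56, 26, 146), (64, 22, 174), (72, 26, 149), (80, 27, 143), (88, 28, 147), (96, 94, 214), (104, 41, 144), (112, 25, 131), (120, 28, 139), (128, 26, 140), (136, 23, 142), (144, 24, 149), (152, 23, 142), (160, 22, 138), (168, 25, 142), (176, 64, 148), (184, 97, 186), (192, 94, 130)]
```

View pics/w6.png

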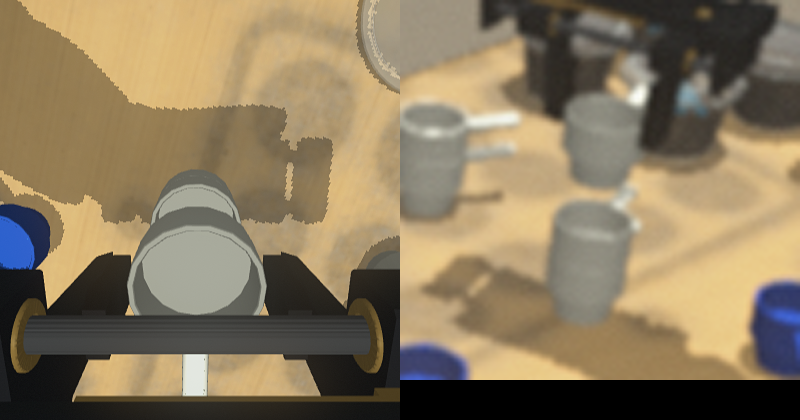

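Emit:
{"fn": "send_rows", "kwargs": {
  "targets": [
    [[0,0,-0.12],[0,0,0]],
    [[0,0,-0.225],[0,0,0]],
    [[0.46,0.561,-0.225],[0,0,-0.222]],
    [[0.46,0.561,-0.225],[0,0,-0.222]],
    [[0.46,0.561,-0.225],[0,0,-0.222]],
    [[0.46,0.561,-0.225],[0,0,-0.222]],
    [[0.46,0.561,-0.225],[0,0,-0.222]],
    [[0.46,0.561,-0.225],[0,0,-0.222]],
    [[0.46,0.561,-0.225],[0,0,-0.222]]
  ]
}}

```text
clock: 12.15
tool_pos: [0.5441, 0.0013, 0.1793]
eef_rot: [0.26, 0.966, -0.001, -0.0]
contact_force: [0.0, -0.5, -0.5]
opening: 0.642
finger_force: 10.0
```

Emit:
{"fn": "send_rows", "kwargs": {
  "targets": [
    [[0,0,0.18],[0,0,0]],
    [[0,0,0.36],[0,0,0]],
    [[0,0,0.46],[0,0,0]],
    [[0,0,0.52],[0,0,0]],
    [[0,0,0.54],[0,0,0]],
    [[0,0,0.54],[0,0,0]]
  ]
}}

```text
clock: 12.9
tool_pos: [0.5455, 0.0032, 0.0182]
eef_rot: [0.259, 0.966, 0.0, 0.001]
contact_force: [0.3, 0.8, -0.2]
opening: 0.646
finger_force: 10.0
```

```bash
python3 - <<'E'
from h import *
go((.546,.003,.005,150))
a=cam("top");column(a,.546,.003)
E
```

```text
t 12.9 at [0.5455 0.0032 0.0182] x-axis yaw 150.01138468176103 down [ 0.0011 -0.0001 -1.    ] F [ 0.3359  0.8394 -0.1782] op 0.6463353345658593 9.997549527324736 q [ 0.2452  0.9386 -0.578   1.9223  0.9414  0.5769  0.0698]
(0.546, 0.003, 0.005, 150) shift [-0.0018  0.0004  0.0441] turn [0.0002 0.0003 0.0001] mm 13.23018634543548
col [(0, 5, 93), (8, 5, 93), (16, 4, 59), (24, 5, 50), (32, 10, 26), (40, 10, 26), (48, 13, 19), (56, 41, 31), (64, 41, 31), (72, 81, 44), (80, 81, 44), (88, 89, 46), (96, 85, 39), (104, 85, 39), (112, 90, 37), (120, 92, 36), (128, 92, 36), (136, 77, 33), (144, 66, 27), (152, 43, 24), (160, 14, 18), (168, 0, 18), (176, 13, 19), (184, 13, 19), (192, 14, 18)]
```

Emit:
{"fn": "send_rows", "kwargs": {
  "targets": [
    [[-0.001,0,0.02],[0,0,0]],
    [[-0.001,0,0.034],[0,0,0]],
    [[-0.001,0,0.044],[0,0,0]],
    [[-0.001,0,0.044],[0,0,0]]
  ]
}}

```text
clock: 13.45
tool_pos: [0.5452, 0.0032, 0.0043]
eef_rot: [0.258, 0.966, -0.0, -0.0]
contact_force: [-0.0, 0.6, -0.3]
opening: 0.642
finger_force: 10.0
```

Emit:
{"fn": "send_rows", "kwargs": {
  "targets": [
    [[0,0,0.004],[0,0,0]],
    [[0,0,0.008],[0,0,0]],
    [[0,0,0.008],[0,0,0]]
  ]
}}

```text
clock: 13.82
tool_pos: [0.5454, 0.003, 0.0033]
eef_rot: [0.259, 0.966, -0.0, 0.001]
contact_force: [-3.1, -0.1, 10.6]
opening: 0.64
finger_force: 10.0
```

Emit:
{"fn": "send_rows", "kwargs": {
  "targets": [
    [[0,0,-0.002],[0,0,0]],
    [[0,0,-0.002],[0,0,0]],
    [[0,0,-0.002],[0,0,0]],
    [[0,0,-0.002],[0,0,0]]
  ],
  "fingers": 1
}}

```text
clock: 14.32
tool_pos: [0.5451, 0.0032, 0.0025]
eef_rot: [0.259, 0.966, -0.0, -0.0]
contact_force: [-0.2, 0.9, -0.1]
opening: 1.001
finger_force: 0.0
```

Emit:
{"fn": "send_rows", "kwargs": {
  "targets": [
    [[0,0,-0.15],[0,0,0]],
    [[0,0,-0.35],[0,0,0]],
    [[0,0,-0.58],[0,0,0]],
    [[0,0,-0.58],[0,0,0]],
    [[0,0,-0.58],[0,0,0]]
  ]
}}

```text
clock: 14.95
tool_pos: [0.545, 0.0027, 0.1764]
eef_rot: [0.259, 0.966, -0.0, 0.0]
contact_force: [-0.6, -0.4, 0.1]
opening: 1.001
finger_force: 0.0
```

```bash
cat >> h.py <<'E'
def rim(d,c,z,b=30):
    """circle centre of the white rim (outer r 28.5 mm) near world c at height z, and handle angle"""
    hsv=cv2.cvtColor(d["img"],cv2.COLOR_BGR2HSV);m=((hsv[...,1]<60)&(hsv[...,2]>115)).astype(np.uint8)
    x,y=proj(d,(*c,z)).round().astype(int);k=np.zeros_like(m);b=int(d["fx"]*.09/abs(d["cam_to_world"][2,3]-z));cv2.circle(k,(int(x),int(y)),b,1,-1);m&=k
    n,l,st,_=cv2.connectedComponentsWithStats(m);m=(l==1+st[1:,4].argmax()).astype(np.uint8)
    ct=max(cv2.findContours(m,cv2.RETR_EXTERNAL,cv2.CHAIN_APPROX_NONE)[0],key=len)[:,0]
    P=np.array([onz(d,p,z)[:2] for p in ct]);r0=np.array(c,float)
    for i in range(8):
        s=abs(np.hypot(*(P-r0).T)-.0285)<(.012 if i<4 else .004);Q=P[s];A=np.c_[2*Q,np.ones(len(Q))]
        r0=np.linalg.lstsq(A,(Q**2).sum(1),rcond=None)[0][:2]
    ys,xs=np.nonzero(m);H=np.array([onz(d,p,z-.006)[:2] for p in zip(xs,ys)])-r0;dd=np.hypot(*H.T);h=H[dd>.04].mean(0) if (dd>.04).any() else np.zeros(2)
    print("rim",r0,"r",np.hypot(*(Q-r0).T).mean(),s.sum(),"handle",np.degrees(np.arctan2(h[1],h[0])),dd.max());return r0
E
python3 - <<'E'
from h import *
go((.435,-.1844,.18,110),(.435,-.1844,.030,110))
t=cam("top");w=cam("wrist");rim(w,(.546,.003),.052);rim(t,(.435,-.184),.078);rim(t,(.6145,-.188),.078)
cv2.imwrite("pics/w7.png",w["img"]); cv2.imwrite("pics/t7.png",t["img"])
E
```

```text
t 14.95 at [0.545  0.0027 0.1764] x-axis yaw 150.0191217171147 down [ 0.     -0.0008 -1.    ] F [-0.6105 -0.4071  0.0703] op 1.0008235147187012 0.0 q [ 0.3708  0.7238 -0.7932  1.8209  0.6584  0.8826  0.3109]
(0.435, -0.1844, 0.18, 110) shift [ 0.006  -0.7234 -0.0116] turn [-0.0002  0.0002  0.2223] mm 217.05256519917825
(0.435, -0.1844, 0.03, 110) shift [ 0.  -0.   0.5] turn [0. 0. 0.] mm 150.0
rim [0.544  0.0147] r 0.03028378633966006 108 handle -87.58916406627633 0.0792661329366437
rim [ 0.4348 -0.1833] r 0.028609880991929168 63 handle -69.50348588761607 0.07206768935460162Traceback (most recent call last):
  File "<stdin>", line 3, in <module>
  File "h.py", line 36, in rim
    n,l,st,_=cv2.connectedComponentsWithStats(m);m=(l==1+st[1:,4].argmax()).astype(np.uint8)
                                                         ~~~~~~~~~~~~~~~^^
ValueError: attempt to get argmax of an empty sequence
```

Emit:
{"fn": "send_rows", "kwargs": {
  "targets": [
    [[0.006,-0.723,-0.01],[0,0,0.222]],
    [[0.006,-0.723,-0.01],[0,0,0.222]],
    [[0.006,-0.723,-0.01],[0,0,0.222]],
    [[0.006,-0.723,-0.01],[0,0,0.222]],
    [[0.006,-0.723,-0.01],[0,0,0.222]],
    [[0.006,-0.723,-0.01],[0,0,0.222]],
    [[0.006,-0.723,-0.01],[0,0,0.222]]
  ]
}}

```text
clock: 15.92
tool_pos: [0.4362, -0.1821, 0.1793]
eef_rot: [0.571, 0.821, 0.001, -0.0]
contact_force: [0.0, -0.6, 0.4]
opening: 1.005
finger_force: 0.0
```

```bash
python3 - <<'E'
from h import *
go((.4348,-.1837,.0305,110))
t=cam("top")
try: rim(t,(.6145,-.188),.078)
except Exception as e: print(e)
E
```

```text
t 15.925 at [ 0.4362 -0.1821  0.1793] x-axis yaw 110.31077281432383 down [ 0.0003  0.0013 -1.    ] F [ 0.0297 -0.5532  0.3651] op 1.0049067265233953 0.0 q [ 0.708   0.5946 -0.642   2.0253  0.548   0.6963  0.0701]
(0.4348, -0.1837, 0.0305, 110) shift [-0.004  -0.0067  0.4961] turn [ 0.0002 -0.0004  0.0017] mm 148.84696092441368
rim [ 0.6139 -0.188 ] r 0.028883288868627656 60 handle -112.55616434522997 0.06889133318185492
```

Emit:
{"fn": "send_rows", "kwargs": {
  "targets": [
    [[-0.001,-0.001,0.18],[0,0,0]],
    [[-0.001,-0.001,0.36],[0,0,0]],
    [[-0.001,-0.001,0.45],[0,0,0]],
    [[-0.001,-0.001,0.495],[0,0,0]],
    [[-0.001,-0.001,0.495],[0,0,0]],
    [[-0.001,-0.001,0.495],[0,0,0]]
  ]
}}

```text
clock: 16.73
tool_pos: [0.4359, -0.1838, 0.0316]
eef_rot: [0.573, 0.82, 0.0, 0.0]
contact_force: [0.6, -0.1, 0.2]
opening: 1.001
finger_force: 0.0
```

Emit:
{"fn": "send_rows", "kwargs": {
  "targets": [
    [[0,0,0],[0,0,0]],
    [[0,0,0],[0,0,0]],
    [[0,0,0],[0,0,0]],
    [[0,0,0],[0,0,0]],
    [[0,0,0],[0,0,0]]
  ],
  "fingers": 0.5,
  "newtons": 10
}}

```text
clock: 17.35
tool_pos: [0.4353, -0.1844, 0.0313]
eef_rot: [0.573, 0.82, -0.0, 0.0]
contact_force: [-0.5, -0.4, 3.3]
opening: 0.647
finger_force: 10.0
```

Emit:
{"fn": "send_rows", "kwargs": {
  "targets": [
    [[0,0,-0.03],[0,0,0]],
    [[0,0,-0.06],[0,0,0]],
    [[0,0,-0.09],[0,0,0]],
    [[0,0,-0.12],[0,0,0]],
    [[0,0,-0.16],[0,0,0]],
    [[0,0,-0.18],[0,0,0]],
    [[0,0,-0.18],[0,0,0]]
  ]
}}

```text
clock: 18.23
tool_pos: [0.4354, -0.1844, 0.0856]
eef_rot: [0.573, 0.819, 0.0, 0.0]
contact_force: [-1.3, 0.1, -0.4]
opening: 0.648
finger_force: 10.0
```

```bash
python3 - <<'E'
from h import *
go((.435,-.184,.18,110),(.5454,.003,.18,210))
column(cam("scene"),.435,-.184)
E
```

```text
t 18.225 at [ 0.4354 -0.1844  0.0856] x-axis yaw 110.06674873089219 down [ 0.001  -0.0003 -1.    ] F [-1.2764  0.1411 -0.3629] op 0.6479086228258473 9.997596298344433 q [ 0.5931  0.7384 -0.4684  2.1126  0.755   0.4595 -0.115 ]
(0.435, -0.184, 0.18, 110) shift [ 0.0015 -0.0007 -0.3146] turn [0.0003 0.0002 0.0004] mm 94.38676795826983
(0.5454, 0.003, 0.18, 210) shift [0.4599 0.559  0.    ] turn [ 0.      0.     -0.5556] mm 217.15699390072612
col [(0, 30, 135), (8, 31, 142), (16, 28, 144), (24, 29, 143), (32, 26, 157), (40, 25, 164), (48, 28, 145), (56, 25, 143), (64, 54, 174), (72, 75, 173), (80, 27, 133), (88, 28, 135), (96, 29, 143), (104, 25, 144), (112, 25, 144), (120, 24, 159), (128, 26, 140), (136, 27, 143), (144, 35, 155), (152, 87, 196), (160, 96, 186), (168, 100, 140), (176, 92, 136), (184, 70, 102), (192, 81, 114)]
```

Emit:
{"fn": "send_rows", "kwargs": {
  "targets": [
    [[0,0,-0.16],[0,0,0]],
    [[0,0,-0.314],[0,0,0]],
    [[0.461,0.559,-0.314],[0,0,-0.556]],
    [[0.461,0.559,-0.314],[0,0,-0.556]],
    [[0.461,0.559,-0.314],[0,0,-0.556]],
    [[0.461,0.559,-0.314],[0,0,-0.556]],
    [[0.461,0.559,-0.314],[0,0,-0.556]],
    [[0.461,0.559,-0.314],[0,0,-0.556]],
    [[0.461,0.559,-0.314],[0,0,-0.556]],
    [[0.461,0.559,-0.314],[0,0,-0.556]],
    [[0.461,0.559,-0.314],[0,0,-0.556]],
    [[0.461,0.559,-0.314],[0,0,-0.556]]
  ]
}}

```text
clock: 19.77
tool_pos: [0.5447, 0.003, 0.1784]
eef_rot: [-0.262, 0.965, 0.0, -0.001]
contact_force: [0.7, 0.1, 0.2]
opening: 0.651
finger_force: 10.0
```

Emit:
{"fn": "send_rows", "kwargs": {
  "targets": [
    [[0,0,0],[0,0,0]],
    [[0,0,0],[0,0,0]]
  ]
}}

```text
clock: 20.02
tool_pos: [0.545, 0.0032, 0.179]
eef_rot: [-0.26, 0.966, -0.0, -0.0]
contact_force: [-0.4, -0.1, 0.1]
opening: 0.647
finger_force: 10.0
```

```bash
python3 - <<'E'
from h import *
go((.5454,.003,.07,210),(.5454,.003,.031,210))
E
```

```text
t 20.025 at [0.545  0.0032 0.179 ] x-axis yaw -149.8948525369595 down [-0.0006 -0.0003 -1.    ] F [-0.3818 -0.1484  0.1369] op 0.6466301746101312 9.997573443688452 q [ 0.5009  0.8275 -1.0847  1.8114  0.8468  1.0532  1.1786]
(0.5454, 0.003, 0.07, 210) shift [-0.0012 -0.0012  0.3633] turn [ 0.     -0.0002  0.0006] mm 108.99822522315648
(0.5454, 0.003, 0.031, 210) shift [ 0.   -0.    0.13] turn [0. 0. 0.] mm 39.00000000000001
```

Emit:
{"fn": "send_rows", "kwargs": {
  "targets": [
    [[-0.001,-0.001,0.18],[0,0,0]],
    [[-0.001,-0.001,0.32],[0,0,0]],
    [[-0.001,-0.001,0.38],[0,0,0]],
    [[-0.001,-0.001,0.42],[0,0,0]],
    [[-0.001,-0.001,0.45],[0,0,0]],
    [[-0.001,-0.001,0.47],[0,0,0]],
    [[-0.001,-0.001,0.48],[0,0,0]],
    [[-0.001,-0.001,0.48],[0,0,0]]
  ]
}}

```text
clock: 21.02
tool_pos: [0.5458, 0.0031, 0.0355]
eef_rot: [-0.26, 0.966, -0.0, 0.0]
contact_force: [0.0, -0.5, -0.2]
opening: 0.647
finger_force: 10.0
```

Emit:
{"fn": "send_rows", "kwargs": {
  "targets": [
    [[0,0,0.006],[0,0,0]],
    [[0,0,0.011],[0,0,0]],
    [[0,0,0.016],[0,0,0]],
    [[0,0,0.016],[0,0,0]]
  ]
}}

```text
clock: 21.52
tool_pos: [0.5464, 0.0034, 0.0321]
eef_rot: [-0.26, 0.966, -0.001, 0.001]
contact_force: [-1.9, -2.1, 11.7]
opening: 0.651
finger_force: 10.0
```

Emit:
{"fn": "send_rows", "kwargs": {
  "targets": [
    [[0,0,-0.004],[0,0,0]],
    [[0,0,-0.004],[0,0,0]],
    [[0,0,-0.004],[0,0,0]],
    [[0,0,-0.004],[0,0,0]]
  ],
  "fingers": 1
}}

```text
clock: 22.02
tool_pos: [0.5455, 0.0031, 0.0315]
eef_rot: [-0.26, 0.966, 0.0, -0.0]
contact_force: [0.4, 0.1, -0.2]
opening: 1.001
finger_force: 0.0
```

Emit:
{"fn": "send_rows", "kwargs": {
  "targets": [
    [[0,0,-0.12],[0,0,0]],
    [[0,0,-0.3],[0,0,0]],
    [[0,0,-0.49],[0,0,0]],
    [[0,0,-0.49],[0,0,0]]
  ]
}}

```text
clock: 22.52
tool_pos: [0.5482, 0.0046, 0.1828]
eef_rot: [-0.26, 0.966, -0.0, 0.004]
contact_force: [-0.3, 1.0, -0.8]
opening: 1.0
finger_force: 0.0
```

```bash
python3 - <<'E'
from h import *
go((.435,-.184,.18,110))
t=cam("top")
try: rim(t,(.435,-.184),.05)
except Exception as e: print(e)
s=cam("scene");column(s,.5454,.003)
out=np.hstack([crop(s["img"],250,170,340,250,4),crop(t["img"],260,160,350,240,4)]);cv2.imwrite("pics/d2.png",out)
E
```

```text
t 22.525 at [0.5482 0.0046 0.1828] x-axis yaw -149.84864249713237 down [ 0.008   0.0017 -1.    ] F [-0.265   0.9523 -0.7549] op 1.0003923642558799 0.0 q [ 0.4977  0.8187 -1.0787  1.8073  0.8406  1.0462  1.186 ]
(0.435, -0.184, 0.18, 110) shift [ 0.642  -0.3542  0.0053] turn [0.0016 0.0025 0.5564] mm 219.98271538588298
rim [ 0.4357 -0.1841] r 0.028177422999010687 61 handle -73.02317534395188 0.07044700783081728
col [(0, 30, 134), (8, 28, 144), (16, 30, 146), (24, 27, 144), (32, 27, 152), (40, 28, 145), (48, 28, 144), (56, 30, 143), (64, 26, 170), (72, 30, 152), (80, 30, 143), (88, 25, 143), (96, 66, 174), (104, 90, 195), (112, 91, 200), (120, 90, 220), (128, 90, 220), (136, 87, 222), (144, 85, 207), (152, 88, 192), (160, 92, 174), (168, 51, 161), (176, 51, 160), (184, 51, 159), (192, 51, 160)]
```

View pics/d2.png

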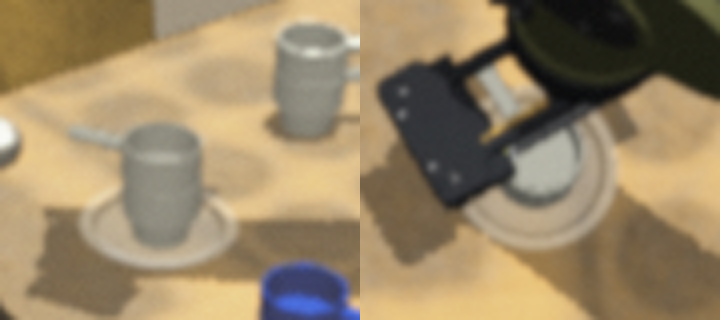

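Emit:
{"fn": "send_rows", "kwargs": {
  "targets": [
    [[0.633,-0.352,0.005],[0,0,0.556]],
    [[0.633,-0.352,0.005],[0,0,0.556]],
    [[0.633,-0.352,0.005],[0,0,0.556]],
    [[0.633,-0.352,0.005],[0,0,0.556]],
    [[0.633,-0.352,0.005],[0,0,0.556]],
    [[0.633,-0.352,0.005],[0,0,0.556]],
    [[0.633,-0.352,0.005],[0,0,0.556]],
    [[0.633,-0.352,0.005],[0,0,0.556]],
    [[0.633,-0.352,0.005],[0,0,0.556]],
    [[0.633,-0.352,0.005],[0,0,0.556]],
    [[0.633,-0.352,0.005],[0,0,0.556]],
    [[0.633,-0.352,0.005],[0,0,0.556]]
  ]
}}

```text
clock: 24.12
tool_pos: [0.4337, -0.1835, 0.1764]
eef_rot: [0.573, 0.82, -0.0, -0.001]
contact_force: [-0.4, -0.1, 0.2]
opening: 1.004
finger_force: 0.0
```

```bash
python3 - <<'E'
from h import *
go((.4352,-.1841,.003,110))
E
```

```text
t 24.125 at [ 0.4337 -0.1835  0.1764] x-axis yaw 110.14276929111533 down [-0.0018  0.0005 -1.    ] F [-0.4136 -0.1004  0.1612] op 1.0041667822498517 0.0 q [ 0.7243  0.6033 -0.664   2.031   0.5736  0.6996  0.0437]
(0.4352, -0.1841, 0.003, 110) shift [-0.0041  0.0048  0.5781] turn [-0.0005 -0.0004  0.0008] mm 173.4260724996456
```

Emit:
{"fn": "send_rows", "kwargs": {
  "targets": [
    [[-0.003,0.003,0.2],[0,0,0]],
    [[-0.003,0.003,0.4],[0,0,0]],
    [[-0.003,0.003,0.52],[0,0,0]],
    [[-0.003,0.003,0.574],[0,0,0]],
    [[-0.003,0.003,0.574],[0,0,0]],
    [[-0.003,0.003,0.574],[0,0,0]]
  ]
}}

```text
clock: 24.88
tool_pos: [0.4359, -0.1841, 0.0054]
eef_rot: [0.573, 0.82, 0.0, 0.0]
contact_force: [0.1, 0.7, 0.3]
opening: 1.0
finger_force: 0.0
```

Emit:
{"fn": "send_rows", "kwargs": {
  "targets": [
    [[0,0,0],[0,0,0]],
    [[0,0,0],[0,0,0]],
    [[0,0,0],[0,0,0]],
    [[0,0,0],[0,0,0]],
    [[0,0,0],[0,0,0]]
  ],
  "fingers": 0.5,
  "newtons": 10
}}

```text
clock: 25.5
tool_pos: [0.4357, -0.1844, 0.0053]
eef_rot: [0.573, 0.82, -0.0, 0.0]
contact_force: [-0.3, -0.2, 5.3]
opening: 0.646
finger_force: 10.0
```

Emit:
{"fn": "send_rows", "kwargs": {
  "targets": [
    [[0,0,-0.1],[0,0,0]],
    [[0,0,-0.3],[0,0,0]],
    [[0,0,-0.5],[0,0,0]],
    [[0,0,-0.6],[0,0,0]],
    [[0,0,-0.6],[0,0,0]]
  ]
}}

```text
clock: 26.12
tool_pos: [0.4369, -0.1845, 0.1868]
eef_rot: [0.573, 0.819, 0.001, 0.002]
contact_force: [-0.7, -1.3, -0.2]
opening: 0.645
finger_force: 10.0
```

```bash
python3 - <<'E'
from h import *
go((.5454,.003,.18,90))
E
```

```text
t 26.125 at [ 0.4369 -0.1845  0.1868] x-axis yaw 110.03977267189538 down [ 0.0043 -0.0015 -1.    ] F [-0.7065 -1.2608 -0.1765] op 0.6448589163588525 9.999875917565078 q [ 0.7504  0.5959 -0.7052  2.0155  0.5775  0.7313  0.0366]
(0.5454, 0.003, 0.18, 90) shift [0.4634 0.554  0.0231] turn [0.0013 0.0007 0.1113] mm 216.7794770519404
```

Emit:
{"fn": "send_rows", "kwargs": {
  "targets": [
    [[0.462,0.557,0],[0,0,0.111]],
    [[0.462,0.557,0],[0,0,0.111]],
    [[0.462,0.557,0],[0,0,0.111]],
    [[0.462,0.557,0],[0,0,0.111]],
    [[0.462,0.557,0],[0,0,0.111]],
    [[0.462,0.557,0],[0,0,0.111]],
    [[0.462,0.557,0],[0,0,0.111]],
    [[0.462,0.557,0],[0,0,0.111]]
  ]
}}

```text
clock: 27.12
tool_pos: [0.5445, 0.002, 0.1849]
eef_rot: [0.707, 0.707, -0.0, 0.0]
contact_force: [-0.3, 0.2, -0.9]
opening: 0.649
finger_force: 10.0
```

```bash
python3 - <<'E'
from h import *
go((.5454,.003,.0675,90))
E
```

```text
t 27.125 at [0.5445 0.002  0.1849] x-axis yaw 89.9881092838833 down [-0.0005 -0.0008 -1.    ] F [-0.2701  0.1945 -0.9408] op 0.6491525901717902 9.9999212147668 q [ 0.2529  0.6559 -0.5693  1.819   0.4738  0.8065 -0.558 ]
(0.5454, 0.003, 0.0675, 90) shift [0.0038 0.0032 0.3912] turn [-0.0002  0.0003 -0.0001] mm 117.37006011572858
```

Emit:
{"fn": "send_rows", "kwargs": {
  "targets": [
    [[0.003,0.003,0.16],[0,0,0]],
    [[0.003,0.003,0.24],[0,0,0]],
    [[0.003,0.003,0.3],[0,0,0]],
    [[0.003,0.003,0.34],[0,0,0]],
    [[0.003,0.003,0.37],[0,0,0]],
    [[0.003,0.003,0.39],[0,0,0]],
    [[0.003,0.003,0.39],[0,0,0]]
  ]
}}

```text
clock: 28.0
tool_pos: [0.5458, 0.0043, 0.0679]
eef_rot: [0.706, 0.708, -0.0, 0.0]
contact_force: [0.2, 0.1, 0.5]
opening: 0.645
finger_force: 10.0
```

Emit:
{"fn": "send_rows", "kwargs": {
  "targets": [
    [[0,0,0.006],[0,0,0]],
    [[0,0,0.011],[0,0,0]],
    [[0,0,0.017],[0,0,0]],
    [[0,0,0.017],[0,0,0]]
  ]
}}

```text
clock: 28.5
tool_pos: [0.546, 0.0043, 0.0631]
eef_rot: [0.706, 0.708, 0.0, 0.0]
contact_force: [0.7, -0.5, 1.1]
opening: 0.648
finger_force: 10.0
```

Emit:
{"fn": "send_rows", "kwargs": {
  "targets": [
    [[0,0,0.004],[0,0,0]],
    [[0,0,0.008],[0,0,0]],
    [[0,0,0.008],[0,0,0]]
  ]
}}

```text
clock: 28.88
tool_pos: [0.5464, 0.0044, 0.0619]
eef_rot: [0.707, 0.708, 0.0, 0.001]
contact_force: [-2.9, -1.6, 13.0]
opening: 0.647
finger_force: 10.0
```

Emit:
{"fn": "send_rows", "kwargs": {
  "targets": [
    [[0,0,-0.004],[0,0,0]],
    [[0,0,-0.004],[0,0,0]],
    [[0,0,-0.004],[0,0,0]],
    [[0,0,-0.004],[0,0,0]]
  ],
  "fingers": 1
}}

```text
clock: 29.38
tool_pos: [0.5457, 0.0043, 0.0615]
eef_rot: [0.707, 0.708, -0.0, -0.0]
contact_force: [0.2, 0.5, -1.0]
opening: 1.003
finger_force: 0.0
```

Emit:
{"fn": "send_rows", "kwargs": {
  "targets": [
    [[0,0,-0.12],[0,0,0]],
    [[0,0,-0.3],[0,0,0]],
    [[0,0,-0.45],[0,0,0]],
    [[0,0,-0.45],[0,0,0]],
    [[0,0,-0.45],[0,0,0]]
  ]
}}

```text
clock: 30.0
tool_pos: [0.5452, 0.0039, 0.196]
eef_rot: [0.707, 0.708, -0.001, -0.0]
contact_force: [-0.1, 0.2, -0.3]
opening: 1.004
finger_force: 0.0
```

```bash
python3 - <<'E'
from h import *
go((.614,-.188,.19,66))
column(cam("scene"),.5454,.003)
t=cam("top")
try: rim(t,(.614,-.188),.078)
except Exception as e: print(e)
E
```

```text
t 30.0 at [0.5452 0.0039 0.196 ] x-axis yaw 90.09022175897078 down [-0.0013 -0.0007 -1.    ] F [-0.1286  0.2183 -0.3232] op 1.0038041426488775 0.0 q [ 0.2594  0.6444 -0.5854  1.8036  0.4643  0.8358 -0.5509]
(0.614, -0.188, 0.19, 66) shift [-0.6399  0.2284  0.02  ] turn [-0.0004  0.0003  0.1338] mm 203.92155519827426
col [(0, 26, 136), (8, 30, 145), (16, 30, 146), (24, 28, 147), (32, 29, 150), (40, 28, 146), (48, 30, 146), (56, 30, 145), (64, 29, 151), (72, 28, 144), (80, 28, 145), (88, 27, 152), (96, 24, 170), (104, 28, 144), (112, 28, 144), (120, 51, 180), (128, 88, 219), (136, 86, 223), (144, 85, 208), (152, 85, 192), (160, 92, 172), (168, 51, 160), (176, 52, 161), (184, 50, 159), (192, 49, 161)]
attempt to get argmax of an empty sequence
```

Emit:
{"fn": "send_rows", "kwargs": {
  "targets": [
    [[-0.64,0.228,0],[0,0,0.134]],
    [[-0.64,0.228,0],[0,0,0.134]],
    [[-0.64,0.228,0],[0,0,0.134]],
    [[-0.64,0.228,0],[0,0,0.134]],
    [[-0.64,0.228,0],[0,0,0.134]],
    [[-0.64,0.228,0],[0,0,0.134]],
    [[-0.64,0.228,0],[0,0,0.134]],
    [[-0.64,0.228,0],[0,0,0.134]]
  ]
}}

```text
clock: 31.1
tool_pos: [0.6146, -0.1863, 0.197]
eef_rot: [0.838, 0.545, 0.0, -0.0]
contact_force: [-0.6, 0.1, -0.1]
opening: 1.0
finger_force: 0.0
```

```bash
python3 - <<'E'
from h import *
go((.614,-.188,.0315,66))
w=cam("wrist");r=rim(w,(.614,-.188),.078);print(proj(w,(.614,-.188,.078)))
E
```

```text
t 31.1 at [ 0.6146 -0.1863  0.197 ] x-axis yaw 66.09270820591365 down [ 0.      0.0002 -1.    ] F [-0.625   0.0914 -0.0866] op 0.9999407996041964 0.0 q [ 0.4732  0.7501 -0.4746  1.5082  0.385   0.9771 -0.5265]
(0.614, -0.188, 0.0315, 66) shift [-0.0062  0.0007  0.5516] turn [-0.     -0.0001  0.0005] mm 165.48003494980196
rim [ 0.6139 -0.1893] r 0.02784164355054192 178 handle -111.33586064715307 0.07057705086000927
[277.0575 197.9287]
```

Emit:
{"fn": "send_rows", "kwargs": {
  "targets": [
    [[-0.007,0.001,0.18],[0,0,0]],
    [[-0.007,0.001,0.36],[0,0,0]],
    [[-0.007,0.001,0.49],[0,0,0]],
    [[-0.007,0.001,0.548],[0,0,0]],
    [[-0.007,0.001,0.548],[0,0,0]],
    [[-0.007,0.001,0.548],[0,0,0]]
  ]
}}

```text
clock: 31.9
tool_pos: [0.6156, -0.1897, 0.0341]
eef_rot: [0.839, 0.544, 0.001, 0.001]
contact_force: [-0.1, 0.2, 0.2]
opening: 1.003
finger_force: 0.0
```

Emit:
{"fn": "send_rows", "kwargs": {
  "targets": [
    [[0,0,0],[0,0,0]],
    [[0,0,0],[0,0,0]],
    [[0,0,0],[0,0,0]],
    [[0,0,0],[0,0,0]],
    [[0,0,0],[0,0,0]]
  ],
  "fingers": 0.5,
  "newtons": 10
}}

```text
clock: 32.52
tool_pos: [0.6142, -0.1897, 0.0327]
eef_rot: [0.839, 0.544, 0.0, 0.0]
contact_force: [-0.8, 0.4, 3.1]
opening: 0.647
finger_force: 10.0
```

Emit:
{"fn": "send_rows", "kwargs": {
  "targets": [
    [[0,0,-0.03],[0,0,0]],
    [[0,0,-0.06],[0,0,0]],
    [[0,0,-0.09],[0,0,0]],
    [[0,0,-0.12],[0,0,0]],
    [[0,0,-0.16],[0,0,0]],
    [[0,0,-0.18],[0,0,0]],
    [[0,0,-0.18],[0,0,0]]
  ]
}}

```text
clock: 33.4
tool_pos: [0.6144, -0.1897, 0.0869]
eef_rot: [0.839, 0.544, 0.0, 0.0]
contact_force: [-0.1, -0.6, 0.0]
opening: 0.648
finger_force: 10.0
```

```bash
python3 - <<'E'
from h import *
go((.614,-.188,.20,66),(.5458,.004,.20,30))
column(cam("scene"),.614,-.188)
E
```

```text
t 33.4 at [ 0.6144 -0.1897  0.0869] x-axis yaw 65.97759054127434 down [ 0.001  -0.0003 -1.    ] F [-0.1255 -0.551   0.0139] op 0.6484313974014422 9.999809169676155 q [ 0.4486  0.8814 -0.4156  1.597   0.4681  0.7626 -0.5944]
(0.614, -0.188, 0.2, 66) shift [ 0.0046 -0.003  -0.3769] turn [ 0.0003 -0.0001 -0.0001] mm 113.07213050305668
(0.5458, 0.004, 0.2, 30) shift [ 0.4922 -0.468  -0.    ] turn [-0.  -0.   0.2] mm 203.7528895500626
col [(0, 26, 135), (8, 27, 142), (16, 27, 144), (24, 27, 144), (32, 27, 151), (40, 25, 166), (48, 28, 144), (56, 27, 142), (64, 49, 173), (72, 54, 152), (80, 25, 131), (88, 25, 131), (96, 24, 141), (104, 24, 126), (112, 33, 86), (120, 26, 108), (128, 25, 111), (136, 28, 120), (144, 33, 86), (152, 51, 45), (160, 40, 51), (168, 40, 45), (176, 39, 46), (184, 33, 47), (192, 13, 61)]
```

Emit:
{"fn": "send_rows", "kwargs": {
  "targets": [
    [[0,0,-0.18],[0,0,0]],
    [[0,0,-0.377],[0,0,0]],
    [[0.497,-0.471,-0.377],[0,0,0.2]],
    [[0.497,-0.471,-0.377],[0,0,0.2]],
    [[0.497,-0.471,-0.377],[0,0,0.2]],
    [[0.497,-0.471,-0.377],[0,0,0.2]],
    [[0.497,-0.471,-0.377],[0,0,0.2]],
    [[0.497,-0.471,-0.377],[0,0,0.2]],
    [[0.497,-0.471,-0.377],[0,0,0.2]],
    [[0.497,-0.471,-0.377],[0,0,0.2]]
  ]
}}

```text
clock: 34.7
tool_pos: [0.5458, 0.0028, 0.1992]
eef_rot: [0.966, 0.258, -0.0, 0.0]
contact_force: [0.0, 0.3, -0.6]
opening: 0.647
finger_force: 10.0
```

```bash
python3 - <<'E'
from h import *
go((.5458,.004,.095,30))
E
```

```text
t 34.7 at [0.5458 0.0028 0.1992] x-axis yaw 29.87752667683553 down [-0.0001 -0.0003 -1.    ] F [ 0.0386  0.333  -0.5884] op 0.6465311023676642 9.99984725844115 q [ 0.0903  0.5988 -0.2937  1.8083  0.2373  0.7691 -1.376 ]
(0.5458, 0.004, 0.095, 30) shift [ 0.0019 -0.0035  0.3474] turn [ 0.0001  0.0001 -0.0007] mm 104.22294538484678
```

Emit:
{"fn": "send_rows", "kwargs": {
  "targets": [
    [[0.001,-0.003,0.12],[0,0,0]],
    [[0.001,-0.003,0.2],[0,0,0]],
    [[0.001,-0.003,0.26],[0,0,0]],
    [[0.001,-0.003,0.3],[0,0,0]],
    [[0.001,-0.003,0.33],[0,0,0]],
    [[0.001,-0.003,0.347],[0,0,0]],
    [[0.001,-0.003,0.347],[0,0,0]]
  ]
}}

```text
clock: 35.58
tool_pos: [0.5455, 0.005, 0.0953]
eef_rot: [0.966, 0.259, -0.0, 0.0]
contact_force: [-0.7, -0.0, -0.7]
opening: 0.647
finger_force: 10.0
```

Emit:
{"fn": "send_rows", "kwargs": {
  "targets": [
    [[0,0,0.006],[0,0,0]],
    [[0,0,0.011],[0,0,0]],
    [[0,0,0.017],[0,0,0]],
    [[0,0,0.022],[0,0,0]],
    [[0,0,0.022],[0,0,0]]
  ]
}}

```text
clock: 36.2
tool_pos: [0.5465, 0.0053, 0.09]
eef_rot: [0.966, 0.259, 0.001, 0.0]
contact_force: [-1.3, -0.0, 10.5]
opening: 0.647
finger_force: 10.0
```

```bash
python3 - <<'E'
from h import *
go()
E
```

```text
t 36.2 at [0.5465 0.0053 0.09  ] x-axis yaw 29.99550055872328 down [ 0.0025 -0.     -1.    ] F [-1.308  -0.0001 10.4597] op 0.6471688294615487 10.008889641612768 q [ 0.0388  0.759  -0.2222  1.9048  0.3172  0.5092 -1.4497]
```

Seated at the expected height. Release, rise, and go back for the last one.

Emit:
{"fn": "send_rows", "kwargs": {
  "targets": [
    [[0,0,-0.005],[0,0,0]],
    [[0,0,-0.005],[0,0,0]],
    [[0,0,-0.005],[0,0,0]],
    [[0,0,-0.005],[0,0,0]]
  ],
  "fingers": 1
}}

```text
clock: 36.7
tool_pos: [0.5453, 0.005, 0.09]
eef_rot: [0.966, 0.259, -0.0, -0.0]
contact_force: [-0.0, -0.3, 0.2]
opening: 1.001
finger_force: 0.0
```

Emit:
{"fn": "send_rows", "kwargs": {
  "targets": [
    [[0,0,-0.12],[0,0,0]],
    [[0,0,-0.3],[0,0,0]],
    [[0,0,-0.37],[0,0,0]],
    [[0,0,-0.37],[0,0,0]],
    [[0,0,-0.37],[0,0,0]]
  ]
}}

```text
clock: 37.33
tool_pos: [0.5445, 0.0048, 0.2]
eef_rot: [0.966, 0.259, -0.001, -0.0]
contact_force: [-0.8, -0.3, -0.0]
opening: 1.0
finger_force: 0.0
```

```bash
python3 - <<'E'
from h import *
go((.614,-.1887,.20,67))
column(cam("scene"),.5455,.004)
t=cam("top")
try: rim(t,(.614,-.188),.05)
except Exception as e: print(e)
E
```

```text
t 37.325 at [0.5445 0.0048 0.2   ] x-axis yaw 29.981478872317595 down [-0.0022 -0.0004 -1.    ] F [-0.757  -0.2936 -0.0085] op 0.9995669738036704 0.0 q [ 0.0901  0.5975 -0.2993  1.8088  0.24    0.7731 -1.381 ]
(0.614, -0.1887, 0.2, 67) shift [-0.1217  0.6744 -0.0001] turn [-0.0004  0.0006 -0.2057] mm 205.59579455847455
col [(0, 30, 135), (8, 30, 144), (16, 30, 145), (24, 28, 146), (32, 27, 149), (40, 26, 146), (48, 24, 148), (56, 28, 146), (64, 27, 150), (72, 26, 146), (80, 29, 143), (88, 29, 143), (96, 25, 143), (104, 27, 144), (112, 29, 143), (120, 24, 169), (128, 26, 155), (136, 25, 142), (144, 34, 156), (152, 70, 197), (160, 92, 174), (168, 53, 159), (176, 49, 160), (184, 49, 160), (192, 51, 160)]
rim [0. 0.] r nan 0 handle -15.249974249640495 0.6086353748394735h.py:43: RuntimeWarning: Mean of empty slice.
  print("rim",r0,"r",np.hypot(*(Q-r0).T).mean(),s.sum(),"handle",np.degrees(np.arctan2(h[1],h[0])),dd.max());return r0
  ret = ret.dtype.type(ret / rcount)
```

Emit:
{"fn": "send_rows", "kwargs": {
  "targets": [
    [[-0.122,0.674,0],[0,0,-0.206]],
    [[-0.122,0.674,0],[0,0,-0.206]],
    [[-0.122,0.674,0],[0,0,-0.206]],
    [[-0.122,0.674,0],[0,0,-0.206]],
    [[-0.122,0.674,0],[0,0,-0.206]],
    [[-0.122,0.674,0],[0,0,-0.206]],
    [[-0.122,0.674,0],[0,0,-0.206]],
    [[-0.122,0.674,0],[0,0,-0.206]]
  ]
}}

```text
clock: 38.42
tool_pos: [0.6148, -0.1871, 0.2015]
eef_rot: [0.833, 0.553, -0.0, 0.0]
contact_force: [0.0, 0.3, -0.1]
opening: 1.0
finger_force: 0.0
```

```bash
python3 - <<'E'
from h import *
w=cam("wrist");r=rim(w,(.614,-.1887),.05);go((*r,.005,67))
E
```

```text
rim [ 0.6139 -0.1893] r 0.027854295639039454 165 handle -109.40588109567858 0.070262103976132
t 38.475 at [ 0.6148 -0.1874  0.2015] x-axis yaw 67.13515581718158 down [ 0.0001 -0.0002 -1.    ] F [-0.2517  0.6745  0.3211] op 1.0027629772683146 0.0 q [ 0.4864  0.7496 -0.4987  1.5008  0.3996  0.9934 -0.5184]
(np.float64(0.6139405853360919), np.float64(-0.18933396007968645), 0.005, 67) shift [-0.007  -0.0003  0.655 ] turn [0.0001 0.     0.0008] mm 196.49936878675027
```

Emit:
{"fn": "send_rows", "kwargs": {
  "targets": [
    [[-0.006,0,0.2],[0,0,0]],
    [[-0.006,0,0.4],[0,0,0]],
    [[-0.006,0,0.57],[0,0,0]],
    [[-0.006,0,0.655],[0,0,0]],
    [[-0.006,0,0.655],[0,0,0]],
    [[-0.006,0,0.655],[0,0,0]]
  ]
}}

```text
clock: 39.22
tool_pos: [0.6153, -0.19, 0.0061]
eef_rot: [0.834, 0.552, 0.001, 0.001]
contact_force: [-0.5, 0.2, -0.4]
opening: 1.001
finger_force: 0.0
```

Emit:
{"fn": "send_rows", "kwargs": {
  "targets": [
    [[0,0,0],[0,0,0]],
    [[0,0,0],[0,0,0]],
    [[0,0,0],[0,0,0]],
    [[0,0,0],[0,0,0]],
    [[0,0,0],[0,0,0]]
  ],
  "fingers": 0.5,
  "newtons": 10
}}

```text
clock: 39.85
tool_pos: [0.6143, -0.1902, 0.0052]
eef_rot: [0.834, 0.552, 0.0, 0.0]
contact_force: [-0.4, -1.3, 4.2]
opening: 0.65
finger_force: 10.0
```

Emit:
{"fn": "send_rows", "kwargs": {
  "targets": [
    [[0,0,-0.1],[0,0,0]],
    [[0,0,-0.3],[0,0,0]],
    [[0,0,-0.5],[0,0,0]],
    [[0,0,-0.7],[0,0,0]],
    [[0,0,-0.75],[0,0,0]],
    [[0,0,-0.75],[0,0,0]]
  ]
}}

```text
clock: 40.6
tool_pos: [0.6142, -0.1902, 0.23]
eef_rot: [0.834, 0.552, 0.0, 0.0]
contact_force: [0.7, -0.7, -0.6]
opening: 0.648
finger_force: 10.0
```

```bash
python3 - <<'E'
from h import *
go((.5457,.0047,.23,-30))
E
```

```text
t 40.6 at [ 0.6142 -0.1902  0.23  ] x-axis yaw 67.0556652923186 down [ 0.0009 -0.0005 -1.    ] F [ 0.691  -0.7017 -0.5527] op 0.6478284847409104 9.999886793220867 q [ 0.4981  0.7216 -0.5149  1.4668  0.3842  1.0535 -0.5011]
(0.5457, 0.0047, 0.23, -30) shift [ 0.5092 -0.4634 -0.0006] turn [ 0.0003 -0.0002  0.5392] mm 206.55192618173376
```

Emit:
{"fn": "send_rows", "kwargs": {
  "targets": [
    [[0.509,-0.463,0],[0,0,0.484]],
    [[0.509,-0.463,0],[0,0,0.484]],
    [[0.509,-0.463,0],[0,0,0.484]],
    [[0.509,-0.463,0],[0,0,0.484]],
    [[0.509,-0.463,0],[0,0,0.484]],
    [[0.509,-0.463,0],[0,0,0.484]],
    [[0.509,-0.463,0],[0,0,0.484]],
    [[0.509,-0.463,0],[0,0,0.484]],
    [[0.509,-0.463,0],[0,0,0.484]],
    [[0.509,-0.463,0],[0,0,0.484]],
    [[0.509,-0.463,0],[0,0,0.484]],
    [[0.509,-0.463,0],[0,0,0.484]]
  ]
}}

```text
clock: 42.1
tool_pos: [0.5456, 0.0046, 0.2296]
eef_rot: [0.985, -0.174, -0.0, 0.0]
contact_force: [-0.4, 1.0, -1.2]
opening: 0.649
finger_force: 10.0
```

```bash
python3 - <<'E'
from h import *
go((.5455,.0045,.123,-20))
E
```

```text
t 42.1 at [0.5456 0.0046 0.2296] x-axis yaw -20.020506033276785 down [-0.0002 -0.     -1.    ] F [-0.4411  1.0386 -1.2445] op 0.6486424737987591 9.999896985677879 q [-0.0403  0.5484 -0.0846  1.7789  0.0605  0.8169 -2.0742]
(0.5455, 0.0045, 0.123, -20) shift [-0.0002  0.0003  0.3553] turn [ 0.      0.0001 -0.0001] mm 106.57712851920887
```

Emit:
{"fn": "send_rows", "kwargs": {
  "targets": [
    [[0,0,0.12],[0,0,0]],
    [[0,0,0.2],[0,0,0]],
    [[0,0,0.26],[0,0,0]],
    [[0,0,0.3],[0,0,0]],
    [[0,0,0.335],[0,0,0]],
    [[0,0,0.355],[0,0,0]],
    [[0,0,0.355],[0,0,0]]
  ]
}}

```text
clock: 42.98
tool_pos: [0.5456, 0.0047, 0.1231]
eef_rot: [0.985, -0.174, -0.0, 0.0]
contact_force: [0.5, -0.2, -0.4]
opening: 0.648
finger_force: 10.0
```

Emit:
{"fn": "send_rows", "kwargs": {
  "targets": [
    [[0,0,0.006],[0,0,0]],
    [[0,0,0.011],[0,0,0]],
    [[0,0,0.017],[0,0,0]],
    [[0,0,0.022],[0,0,0]],
    [[0,0,0.022],[0,0,0]]
  ]
}}

```text
clock: 43.6
tool_pos: [0.5472, 0.0048, 0.1183]
eef_rot: [0.985, -0.174, 0.002, -0.0]
contact_force: [-1.2, -0.4, 10.5]
opening: 0.65
finger_force: 10.0
```

```bash
python3 - <<'E'
from h import *
go()
E
```

```text
t 43.6 at [0.5472 0.0048 0.1183] x-axis yaw -20.05572077580998 down [ 0.0036  0.     -1.    ] F [-1.2391 -0.4151 10.4551] op 0.6504898756047481 10.011149612255394 q [-0.0515  0.7077 -0.0691  1.8905  0.0877  0.5427 -2.0999]
```

Emit:
{"fn": "send_rows", "kwargs": {
  "targets": [
    [[0,0,-0.005],[0,0,0]],
    [[0,0,-0.005],[0,0,0]],
    [[0,0,-0.005],[0,0,0]],
    [[0,0,-0.005],[0,0,0]]
  ],
  "fingers": 1
}}

```text
clock: 44.1
tool_pos: [0.5455, 0.0047, 0.1179]
eef_rot: [0.985, -0.174, -0.0, 0.0]
contact_force: [0.5, -0.3, -0.7]
opening: 1.0
finger_force: 0.0
```

Emit:
{"fn": "send_rows", "kwargs": {
  "targets": [
    [[0,0,-0.1],[0,0,0]],
    [[0,0,-0.25],[0,0,0]],
    [[0,0,-0.4],[0,0,0]],
    [[0,0,-0.45],[0,0,0]],
    [[0,0,-0.45],[0,0,0]]
  ]
}}

```text
clock: 44.72
tool_pos: [0.5464, 0.0047, 0.2541]
eef_rot: [0.985, -0.174, 0.001, -0.0]
contact_force: [-0.5, -0.4, -0.3]
opening: 0.999
finger_force: 0.0
```

Emit:
{"fn": "send_rows", "kwargs": {
  "targets": [
    [[-0.497,-0.921,0],[0,0,-0.556]],
    [[-0.497,-0.921,0],[0,0,-0.556]],
    [[-0.497,-0.921,0],[0,0,-0.556]],
    [[-0.497,-0.921,0],[0,0,-0.556]],
    [[-0.497,-0.921,0],[0,0,-0.556]],
    [[-0.497,-0.921,0],[0,0,-0.556]],
    [[-0.497,-0.921,0],[0,0,-0.556]],
    [[-0.497,-0.921,0],[0,0,-0.556]],
    [[-0.497,-0.921,0],[0,0,-0.556]],
    [[-0.497,-0.921,0],[0,0,-0.556]],
    [[-0.497,-0.921,0],[0,0,-0.556]]
  ]
}}

```text
clock: 46.1
tool_pos: [0.4997, 0.3148, 0.2515]
eef_rot: [0.766, 0.643, -0.001, -0.0]
contact_force: [-0.3, 0.5, -0.9]
opening: 1.001
finger_force: 0.0
```

Emit:
{"fn": "send_rows", "kwargs": {
  "targets": [
    [[0,0,0],[0,0,-0.556]],
    [[0,0,0],[0,0,-0.556]],
    [[0,0,0],[0,0,-0.556]],
    [[0,0,0],[0,0,-0.556]],
    [[0,0,0],[0,0,-0.556]],
    [[0,0,0],[0,0,-0.556]],
    [[0,0,0],[0,0,-0.556]],
    [[0,0,0],[0,0,-0.556]],
    [[0,0,0],[0,0,-0.556]],
    [[0,0,0],[0,0,-0.556]],
    [[0,0,0],[0,0,-0.556]]
  ]
}}

```text
clock: 47.48
tool_pos: [0.5001, 0.3151, 0.2522]
eef_rot: [-0.0, 1.0, -0.0, -0.001]
contact_force: [-0.5, 0.5, 0.6]
opening: 1.001
finger_force: 0.0
```

```bash
python3 - <<'E'
from h import *
go()
w=cam("wrist");s=cam("scene");column(s,.546,.0045)
out=np.zeros((420,800,3),np.uint8);out[:,:560]=w["img"];out[:400,560:]=crop(s["img"],265,150,325,250,4);cv2.imwrite("pics/k1.png",out)
h=cv2.cvtColor(w["img"],cv2.COLOR_BGR2HSV);g=((h[...,0]>45)&(h[...,0]<85)&(h[...,1]>100)).astype(np.uint8)
c=max(cv2.findContours(g,cv2.RETR_EXTERNAL,2)[0],key=cv2.contourArea);print(cv2.boundingRect(c),[onz(w,p,.032) for p in cv2.boxPoints(cv2.minAreaRect(c))],proj(w,(.543,.326,.003)))
E
```

```text
t 47.475 at [0.5001 0.3151 0.2522] x-axis yaw -179.98584372015173 down [-0.0014 -0.0007 -1.    ] F [-0.494   0.5365  0.5587] op 1.0007096870667724 0.0 q [-0.0991  0.763  -1.0375  1.5866  0.6915  1.2007  0.2941]
col [(0, 32, 136), (8, 27, 143), (16, 28, 145), (24, 28, 146), (32, 25, 150), (40, 26, 146), (48, 28, 145), (56, 28, 147), (64, 29, 152), (72, 30, 146), (80, 30, 146), (88, 28, 145), (96, 28, 145), (104, 26, 145), (112, 28, 147), (120, 27, 153), (128, 27, 142), (136, 27, 142), (144, 23, 176), (152, 18, 208), (160, 27, 142), (168, 29, 143), (176, 27, 169), (184, 49, 160), (192, 51, 160)]
(280, 181, 61, 32) [array([0.5092, 0.3184, 0.032 ]), array([0.5057, 0.3857, 0.032 ]), array([0.5409, 0.3891, 0.032 ]), array([0.5445, 0.3202, 0.032 ])] [285.1174 205.8575]
```

View pics/k1.png

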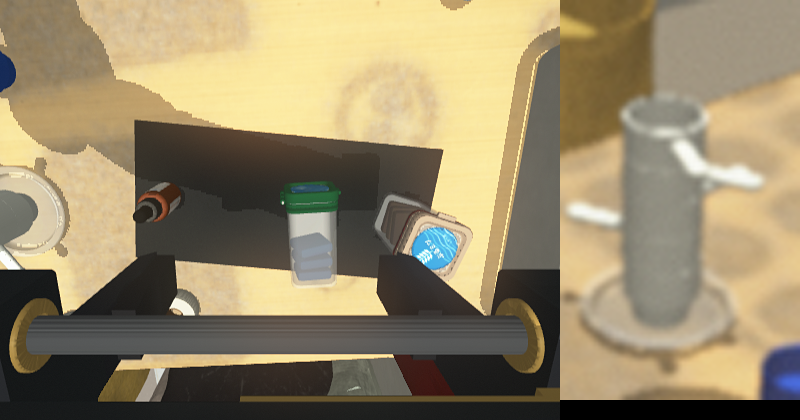

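```bash
python3 - <<'E'
from h import *
w=cam("wrist");t=cam("top")
for p,z in [((310,181),.004),((310,195),.061),((310,213),.061),((280,197),.032),((341,197),.032),((288,213),.059),((338,213),.059),((292,284),.057),((337,280),.057),((315,284),.057)]: print(p,z,onz(w,p,z))
h=cv2.cvtColor(t["img"],cv2.COLOR_BGR2HSV);g=((h[...,0]>45)&(h[...,0]<85)&(h[...,1]>100)).astype(np.uint8);g[:160]=0;g[250:]=0
ys,xs=np.nonzero(g);print(len(xs),xs.min() if len(xs) else 0,xs.max(),ys.min(),ys.max(),[onz(t,(x,ys.mean()),.032) for x in(xs.min(),xs.max())])
# neighbour + dropper from the wrist image: mat corners
for p in [(135,121),(442,150),(135,258)]: print("mat",onz(w,p,.003))
print("dropper base",onz(w,(178,190),.003),"nb base near corner",onz(w,(385,195),.003),onz(w,(376,228),.003),"nb lid",[onz(w,p,.113) for p in[(412,212),(472,230),(463,278),(395,258)]])
E
```

```text
(310, 181) 0.004 [0.5124 0.3556 0.004 ]
(310, 195) 0.061 [0.5165 0.3507 0.061 ]
(310, 213) 0.061 [0.5361 0.3512 0.061 ]
(280, 197) 0.032 [0.5255 0.3196 0.032 ]
(341, 197) 0.032 [0.5255 0.3885 0.032 ]
(288, 213) 0.059 [0.5367 0.3279 0.059 ]
(338, 213) 0.059 [0.5367 0.3813 0.059 ]
(292, 284) 0.057 [0.6209 0.3332 0.057 ]
(337, 280) 0.057 [0.6159 0.3841 0.057 ]
(315, 284) 0.057 [0.6209 0.3593 0.057 ]
156 156 182 205 216 [array([0.5196, 0.3891, 0.032 ]), array([0.5197, 0.3216, 0.032 ])]
mat [0.4429 0.1534 0.003 ]
mat [0.4758 0.5093 0.003 ]
mat [0.6119 0.1358 0.003 ]
dropper base [0.5236 0.1968 0.003 ] nb base near corner [0.5298 0.4469 0.003 ] [0.5718 0.4391 0.003 ] nb lid [array([0.5205, 0.4393, 0.113 ]), array([0.5378, 0.4965, 0.113 ]), array([0.5863, 0.4949, 0.113 ]), array([0.5657, 0.4277, 0.113 ])]
```

```bash
python3 - <<'E'
from h import *
go((.462,.354,.18,182,-50),(.462,.354,.08,182,-50),(.554,.354,.003,182,-50))
E
```

```text
t 47.675 at [0.5003 0.3154 0.2529] x-axis yaw -179.95495523847657 down [-0.0001 -0.0004 -1.    ] F [-0.0067 -0.0541 -0.6939] op 1.0012838508440234 0.0 q [-0.0994  0.762  -1.0376  1.586   0.6915  1.2009  0.2946]
(0.462, 0.354, 0.18, 182, -50) shift [0.1275 0.129  0.2429] turn [ 0.0048 -0.2778 -0.0101] mm 90.9539709933996
(0.462, 0.354, 0.08, 182, -50) shift [0.2552 0.0089 0.2143] turn [0. 0. 0.] mm 99.99999999999999
(0.554, 0.354, 0.003, 182, -50) shift [-0.0005 -0.      0.3999] turn [0. 0. 0.] mm 119.97082978791137
```

Emit:
{"fn": "send_rows", "kwargs": {
  "targets": [
    [[0.127,0.129,0.12],[0.003,-0.139,-0.005]],
    [[0.127,0.129,0.243],[0.005,-0.278,-0.01]],
    [[0.127,0.129,0.243],[0.005,-0.278,-0.01]],
    [[0.127,0.129,0.243],[0.005,-0.278,-0.01]],
    [[0.127,0.129,0.243],[0.005,-0.278,-0.01]],
    [[0.127,0.129,0.243],[0.005,-0.278,-0.01]],
    [[0.127,0.129,0.243],[0.005,-0.278,-0.01]],
    [[0.127,0.129,0.243],[0.005,-0.278,-0.01]]
  ]
}}

```text
clock: 48.68
tool_pos: [0.4628, 0.3539, 0.1805]
eef_rot: [-0.015, 0.906, -0.008, 0.422]
contact_force: [0.5, 0.4, 0.3]
opening: 1.004
finger_force: 0.0
```

```bash
cat >> h.py <<'E'
def green(n,roi=None):
    d=cam(n);h=cv2.cvtColor(d["img"],cv2.COLOR_BGR2HSV);g=((h[...,0]>45)&(h[...,0]<85)&(h[...,1]>100)).astype(np.uint8)
    if n!="wrist": g[:140]=0;g[310:]=0;g[:,300:]=0
    c=max(cv2.findContours(g,cv2.RETR_EXTERNAL,2)[0],key=cv2.contourArea);print(n,"green",cv2.boundingRect(c),cv2.contourArea(c));return d,c
E
python3 - <<'E'
from h import *
go((.462,.354,.08,182,-50),(.554,.354,.003,182,-50))
d,c=green("wrist");x,y,a,b=cv2.boundingRect(c)
print(proj(d,(.5195,.3196,.032)),proj(d,(.5195,.3885,.032)),proj(d,(.514,.354,.061)),proj(d,(.514,.354,.004)))
green("top")
E
```

```text
t 48.675 at [0.4628 0.3539 0.1805] x-axis yaw -176.9592612732452 down [ 0.7659 -0.0011 -0.6429] F [0.492  0.372  0.2959] op 1.0039120871271403 0.0 q [-0.8527  0.7998 -0.5686  2.3352  1.7792  1.2349 -1.3217]
(0.462, 0.354, 0.08, 182, -50) shift [0.2581 0.0094 0.2132] turn [-0.0003 -0.0001 -0.0002] mm 100.46820524195608
(0.554, 0.354, 0.003, 182, -50) shift [-0.0005 -0.      0.3999] turn [0. 0. 0.] mm 119.97082978791137
wrist green (237, 69, 81, 70) 4845.0
[238.4602  98.3763] [320.4628 101.2717] [278.7862 123.6594] [280.3781  69.8105]
top green (156, 203, 29, 14) 280.0
```

Emit:
{"fn": "send_rows", "kwargs": {
  "targets": [
    [[0.08,0.003,0.2],[0,0,0]],
    [[0.15,0.006,0.38],[0,0,0]],
    [[0.21,0.008,0.5],[0,0,0]],
    [[0.24,0.008,0.57],[0,0,0]],
    [[0.257,0.009,0.613],[0,0,0]],
    [[0.257,0.009,0.613],[0,0,0]],
    [[0.257,0.009,0.613],[0,0,0]]
  ]
}}

```text
clock: 49.65
tool_pos: [0.5538, 0.3545, 0.0041]
eef_rot: [-0.016, 0.906, -0.007, 0.423]
contact_force: [-0.3, 0.0, -0.2]
opening: 1.0
finger_force: 0.0
```

```bash
python3 - <<'E'
from h import *
go((.554,.354,.003,182,-50))
d,c=green("wrist")
print(proj(d,(.5195,.3196,.032)),proj(d,(.5195,.3885,.032)))
green("top")
E
```

```text
t 49.65 at [0.5538 0.3545 0.0041] x-axis yaw -176.9393306424414 down [ 0.7669  0.0011 -0.6417] F [-0.34    0.0183 -0.1624] op 0.9997808001877992 0.0 q [-0.7294  1.1878 -0.4441  2.1711  2.1505  1.3103 -1.4324]
(0.554, 0.354, 0.003, 182, -50) shift [ 0.0024 -0.0015  0.0029] turn [ 0.0003  0.0005 -0.0002] mm 1.2157159507869992
wrist green (188, 213, 167, 102) 6543.0
[191.0285 279.4726] [357.9207 284.5494]
top green (155, 203, 30, 14) 281.5
```

Emit:
{"fn": "send_rows", "kwargs": {
  "targets": [
    [[0,0,0],[0,0,0]],
    [[0,0,0],[0,0,0]],
    [[0,0,0],[0,0,0]],
    [[0,0,0],[0,0,0]],
    [[0,0,0],[0,0,0]]
  ],
  "fingers": 0.4,
  "newtons": 6
}}

```text
clock: 50.38
tool_pos: [0.5536, 0.3541, 0.003]
eef_rot: [-0.016, 0.906, -0.007, 0.423]
contact_force: [0.0, 0.3, 0.4]
opening: 0.661
finger_force: 6.0
```

```bash
python3 - <<'E'
from h import *
go((.554,.354,.17,182,-50))
E
```

```text
t 50.375 at [0.5536 0.3541 0.003 ] x-axis yaw -176.85059762139923 down [ 0.7666  0.0004 -0.6421] F [0.0487 0.3408 0.3989] op 0.6614785553085826 5.954734236001968 q [-0.7297  1.1898 -0.4433  2.171   2.151   1.3106 -1.4328]
(0.554, 0.354, 0.17, 182, -50) shift [-0.4274 -0.0151 -0.3564] turn [0.0001 0.0003 0.0001] mm 167.0028115832789
```

Emit:
{"fn": "send_rows", "kwargs": {
  "targets": [
    [[-0.05,-0.002,-0.042],[0,0,0]],
    [[-0.1,-0.004,-0.084],[0,0,0]],
    [[-0.16,-0.006,-0.134],[0,0,0]],
    [[-0.24,-0.008,-0.2],[0,0,0]],
    [[-0.32,-0.012,-0.267],[0,0,0]],
    [[-0.4,-0.014,-0.334],[0,0,0]],
    [[-0.45,-0.016,-0.376],[0,0,0]],
    [[-0.45,-0.016,-0.376],[0,0,0]]
  ]
}}

```text
clock: 51.38
tool_pos: [0.5541, 0.3544, 0.1803]
eef_rot: [-0.016, 0.906, -0.006, 0.424]
contact_force: [-0.2, -0.2, -1.7]
opening: 0.651
finger_force: 6.0
```

```bash
python3 - <<'E'
from h import *
go()
d,c=green("wrist");s,c2=green("scene");print(cv2.minAreaRect(c2))
p=np.array(get_state()["tool_pos"]);z=R.from_quat(get_state()["eef_rot"]).as_matrix()[:,2];C=p-.045*z
print("C",C,"scene lid",proj(s,C),"if horizontal bottom at",proj(s,C+[.107,0,0]),"if hanging",proj(s,C-[0,0,.107]),"45",proj(s,C+np.array([.076,0,-.076])))
im=s["img"]; f=proj(s,C)
for ang in range(0,121,15):
    a=np.radians(ang);v=np.array([np.cos(a),0,-np.sin(a)])
    print(ang,[tuple(int(k) for k in im[tuple(proj(s,C+v*l).round().astype(int)[::-1])]) for l in(.03,.05,.07,.09,.1,.12)])
E
```

```text
t 51.375 at [0.5541 0.3544 0.1803] x-axis yaw -176.98613476122307 down [ 0.7674  0.0017 -0.6411] F [-0.1543 -0.229  -1.6698] op 0.6511596101562054 5.996046648269839 q [-0.71    0.8018 -0.4839  2.1965  1.9029  1.1051 -1.1513]
wrist green (197, 212, 154, 103) 6320.0
scene green (170, 209, 16, 10) 45.5
((177.362060546875, 213.65516662597656), (4.085297584533691, 16.89827537536621), 68.19859313964844)
C [0.5192 0.3537 0.2071] scene lid [172.2194 204.0674] if horizontal bottom at [154.0127 184.9484] if hanging [176.8615 243.2944] 45 [162.6866 217.65  ]
0 [(135, 106, 56), (54, 93, 46), (47, 48, 49), (48, 50, 49), (96, 105, 119), (91, 102, 113)]
15 [(150, 118, 59), (85, 78, 56), (42, 46, 47), (38, 42, 43), (46, 47, 48), (45, 45, 47)]
30 [(113, 128, 128), (94, 90, 77), (51, 60, 69), (48, 52, 55), (53, 63, 70), (48, 49, 49)]
45 [(50, 55, 60), (44, 46, 50), (38, 43, 46), (40, 45, 49), (38, 42, 46), (33, 39, 42)]
60 [(66, 67, 70), (44, 72, 45), (46, 65, 74), (139, 195, 228), (144, 195, 226), (140, 198, 230)]
75 [(77, 99, 49), (83, 121, 150), (144, 191, 220), (141, 195, 226), (145, 198, 228), (144, 203, 232)]
90 [(58, 105, 46), (124, 166, 194), (144, 193, 224), (142, 198, 229), (146, 203, 232), (135, 193, 227)]
105 [(33, 53, 43), (126, 165, 193), (140, 192, 221), (143, 199, 229), (143, 205, 233), (42, 51, 54)]
120 [(37, 51, 50), (129, 169, 194), (142, 189, 219), (141, 198, 228), (90, 130, 158), (43, 50, 55)]
```

```bash
python3 - <<'E'
from h import *
def T(C,yaw,p):
    z=(R.from_euler("zy",[yaw,p],degrees=True)*R.from_rotvec([np.pi,0,0])).as_matrix()[:,2];return (*(np.array(C)+.045*z).round(4),yaw,p)
C=(.54,.326,.2)
go(T(C,182,0),T(C,182,40),T((.54,.326,.113),182,40))
E
```

```text
t 51.475 at [0.5537 0.3537 0.1782] x-axis yaw -176.83568923822284 down [ 0.766   0.0001 -0.6429] F [ 0.3402 -0.0981 -0.9401] op 0.6560396683801701 5.996212238551379 q [-0.7101  0.8049 -0.4835  2.197   1.9031  1.1051 -1.1516]
(np.float64(0.54), np.float64(0.326), np.float64(0.155), 182, 0) shift [ 0.0918 -0.0893  0.0148] turn [-0.0098  0.2776  0.0002] mm 38.67859283874034
(np.float64(0.5111), np.float64(0.326), np.float64(0.1655), 182, 40) shift [ 0.0963  0.0034 -0.035 ] turn [-0.0078  0.2221  0.    ] mm 30.748333288163806
(np.float64(0.5111), np.float64(0.326), np.float64(0.0785), 182, 40) shift [-0.1863 -0.0065  0.2222] turn [0. 0. 0.] mm 87.00000000000001
```

Emit:
{"fn": "send_rows", "kwargs": {
  "targets": [
    [[0.092,-0.089,0.015],[-0.01,0.278,0]],
    [[0.092,-0.089,0.015],[-0.01,0.278,0]],
    [[0.092,-0.089,0.015],[-0.01,0.278,0]],
    [[0.092,-0.089,0.015],[-0.01,0.278,0]],
    [[0.092,-0.089,0.015],[-0.01,0.278,0]],
    [[0.092,-0.089,0.015],[-0.01,0.278,0]],
    [[0.092,-0.089,0.015],[-0.01,0.278,0]],
    [[0.092,-0.089,0.015],[-0.01,0.278,0]]
  ]
}}

```text
clock: 52.48
tool_pos: [0.5407, 0.3245, 0.1532]
eef_rot: [-0.016, 1.0, -0.001, -0.002]
contact_force: [0.8, -0.4, -1.3]
opening: 0.658
finger_force: 6.0
```

Emit:
{"fn": "send_rows", "kwargs": {
  "targets": [
    [[0.096,0.003,-0.035],[-0.008,0.222,0]],
    [[0.096,0.003,-0.035],[-0.008,0.222,0]],
    [[0.096,0.003,-0.035],[-0.008,0.222,0]],
    [[0.096,0.003,-0.035],[-0.008,0.222,0]],
    [[0.096,0.003,-0.035],[-0.008,0.222,0]],
    [[0.096,0.003,-0.035],[-0.008,0.222,0]],
    [[0.096,0.003,-0.035],[-0.008,0.222,0]]
  ]
}}

```text
clock: 53.35
tool_pos: [0.5106, 0.3269, 0.168]
eef_rot: [-0.018, 0.94, 0.006, -0.341]
contact_force: [-0.1, 1.6, -1.0]
opening: 0.655
finger_force: 6.0
```

```bash
cat >> h.py <<'E'
def lidscan():
    w,c=green("wrist");s,c2=green("scene");print("scene rect",cv2.minAreaRect(c2))
    st=get_state();z=R.from_quat(st["eef_rot"]).as_matrix()[:,2];C=np.array(st["tool_pos"])-.045*z;print("C",C,proj(s,C),"down .107",proj(s,C-[0,0,.107]))
    return w,s,C
E
python3 - <<'E'
from h import *
go();w,s,C=lidscan()
im=s["img"]
for ang in range(0,151,15):
    a=np.radians(ang);v=np.array([np.cos(a),0,-np.sin(a)])
    print(ang,[tuple(int(k) for k in im[tuple(proj(s,C+v*l).round().astype(int)[::-1])]) for l in(.03,.05,.07,.09,.1,.12)])
E
```

```text
t 53.35 at [0.5106 0.3269 0.168 ] x-axis yaw -177.10540388130113 down [-0.6408 -0.0005 -0.7677] F [-0.1233  1.6173 -0.9828] op 0.6552748516634246 5.999991730204783 q [-0.2083  1.1911 -0.8393  0.9165  0.2783  1.767   0.7623]
wrist green (197, 213, 153, 102) 6111.0
scene green (168, 193, 27, 16) 201.5
scene rect ((181.60671997070312, 200.12921142578125), (12.81699275970459, 26.008750915527344), 77.00537872314453)
C [0.54   0.3265 0.2023] [179.8634 198.7442] down .107 [183.9917 237.169 ]
0 [(111, 121, 124), (87, 96, 108), (107, 120, 135), (103, 117, 130), (115, 128, 143), (69, 76, 85)]
15 [(103, 115, 52), (44, 55, 52), (101, 109, 113), (64, 69, 72), (44, 45, 49), (45, 46, 46)]
30 [(85, 112, 43), (110, 118, 46), (56, 94, 38), (45, 59, 45), (44, 48, 47), (44, 44, 44)]
45 [(46, 78, 37), (55, 89, 46), (34, 56, 31), (72, 82, 77), (85, 91, 95), (47, 51, 54)]
60 [(45, 76, 37), (90, 99, 96), (101, 107, 109), (114, 129, 136), (134, 156, 168), (115, 127, 134)]
75 [(63, 80, 64), (106, 112, 114), (146, 168, 179), (85, 76, 71), (96, 97, 97), (73, 67, 64)]
90 [(106, 112, 114), (131, 149, 160), (97, 86, 80), (95, 87, 80), (87, 80, 75), (90, 88, 88)]
105 [(108, 114, 116), (147, 165, 179), (92, 84, 79), (88, 81, 76), (94, 82, 77), (62, 74, 80)]
120 [(104, 111, 114), (138, 154, 159), (89, 82, 78), (93, 83, 78), (89, 86, 83), (30, 35, 38)]
135 [(107, 113, 117), (149, 167, 175), (88, 81, 76), (92, 84, 78), (94, 94, 93), (31, 37, 42)]
150 [(107, 113, 116), (143, 163, 174), (91, 85, 79), (88, 85, 82), (97, 96, 94), (57, 70, 79)]
```

Emit:
{"fn": "send_rows", "kwargs": {
  "targets": [
    [[-0.06,-0.002,0.072],[0,0,0]],
    [[-0.11,-0.004,0.131],[0,0,0]],
    [[-0.15,-0.005,0.179],[0,0,0]],
    [[-0.171,-0.006,0.204],[0,0,0]],
    [[-0.171,-0.006,0.204],[0,0,0]]
  ]
}}

```text
clock: 54.08
tool_pos: [0.5111, 0.3262, 0.0857]
eef_rot: [-0.017, 0.939, 0.006, -0.343]
contact_force: [0.5, -0.2, -1.4]
opening: 0.654
finger_force: 6.0
```

Emit:
{"fn": "send_rows", "kwargs": {
  "targets": [
    [[-0.004,0,0.005],[0,0,0]],
    [[-0.008,0,0.01],[0,0,0]],
    [[-0.012,0,0.014],[0,0,0]],
    [[-0.012,0,0.014],[0,0,0]]
  ]
}}

```text
clock: 54.58
tool_pos: [0.5115, 0.3264, 0.0807]
eef_rot: [-0.017, 0.94, 0.007, -0.342]
contact_force: [0.5, 0.5, -0.2]
opening: 0.656
finger_force: 6.0
```

```bash
python3 - <<'E'
from h import *
go();lidscan()
E
```

```text
t 54.575 at [0.5115 0.3264 0.0807] x-axis yaw -177.28173588295272 down [-0.6429  0.0007 -0.7659] F [ 0.4837  0.4512 -0.2287] op 0.6563399878080353 5.999907972727669 q [-0.2077  1.29   -0.8176  0.9414  0.3256  1.6625  0.7912]
wrist green (197, 213, 159, 102) 6153.5
scene green (172, 225, 26, 15) 162.5
scene rect ((184.98809814453125, 232.3183135986328), (11.845601081848145, 25.28778648376465), 78.11134338378906)
C [0.5404 0.3265 0.1153] [183.1822 230.2091] down .107 [186.985  265.5756]
```

Emit:
{"fn": "send_rows", "kwargs": {
  "targets": [
    [[-0.004,0,0.005],[0,0,0]],
    [[-0.007,0,0.008],[0,0,0]],
    [[-0.007,0,0.008],[0,0,0]]
  ]
}}

```text
clock: 55.05
tool_pos: [0.5115, 0.3265, 0.0774]
eef_rot: [-0.017, 0.939, 0.007, -0.342]
contact_force: [-0.1, 0.3, -2.3]
opening: 0.658
finger_force: 6.0
```

Emit:
{"fn": "send_rows", "kwargs": {
  "targets": [
    [[-0.003,0,0.004],[0,0,0]],
    [[-0.006,0,0.007],[0,0,0]],
    [[-0.006,0,0.007],[0,0,0]]
  ]
}}

```text
clock: 55.42
tool_pos: [0.5117, 0.3273, 0.0763]
eef_rot: [-0.017, 0.939, 0.008, -0.342]
contact_force: [1.4, 0.0, 5.6]
opening: 0.654
finger_force: 6.0
```

Emit:
{"fn": "send_rows", "kwargs": {
  "targets": [
    [[-0.003,0,0.004],[0,0,0]],
    [[-0.003,0,0.004],[0,0,0]]
  ]
}}

```text
clock: 55.68
tool_pos: [0.5116, 0.328, 0.0756]
eef_rot: [-0.017, 0.939, 0.008, -0.342]
contact_force: [1.7, 0.3, 7.5]
opening: 0.655
finger_force: 6.0
```

Emit:
{"fn": "send_rows", "kwargs": {
  "targets": [
    [[0,0,0],[0,0,0]],
    [[0,0,0],[0,0,0]],
    [[0,0,0],[0,0,0]],
    [[0,0,0],[0,0,0]],
    [[0,0,0],[0,0,0]]
  ],
  "fingers": 1
}}

```text
clock: 56.3
tool_pos: [0.5115, 0.3266, 0.0731]
eef_rot: [-0.017, 0.939, 0.007, -0.342]
contact_force: [0.1, -0.2, 0.4]
opening: 0.997
finger_force: 0.0
```

Emit:
{"fn": "send_rows", "kwargs": {
  "targets": [
    [[0,0,-0.04],[0,0,0]],
    [[0,0,-0.1],[0,0,0]],
    [[0,0,-0.2],[0,0,0]],
    [[0,0,-0.3],[0,0,0]],
    [[0,0,-0.36],[0,0,0]],
    [[0,0,-0.36],[0,0,0]]
  ]
}}

```text
clock: 57.05
tool_pos: [0.582, 0.3274, 0.1571]
eef_rot: [-0.016, 0.94, 0.008, -0.341]
contact_force: [0.0, 0.1, -0.6]
opening: 1.007
finger_force: 0.0
```

```bash
python3 - <<'E'
from h import *
go((.45,.2,.3,182,0))
d,c=green("wrist");x,y,a,b=cv2.boundingRect(c)
print([onz(d,p,.110) for p in((x,y+b/2),(x+a,y+b/2),(x+a/2,y),(x+a/2,y+b))])
s,c=green("scene");print(cv2.minAreaRect(c),[proj(s,(.541+i*.029,.326+j*.029,.11)) for i in(-1,1) for j in(-1,1)])
E
```

```text
t 57.05 at [0.582  0.3274 0.1571] x-axis yaw -177.29565682970886 down [-0.6408  0.0034 -0.7677] F [ 0.0084  0.1491 -0.5722] op 1.007028862062886 0.0 q [-0.2911  1.317  -0.7924  0.4967  0.3249  2.0157  0.8875]
(0.45, 0.2, 0.3, 182, 0) shift [ 0.6581 -0.4007 -0.0852] turn [ 0.0089 -0.2212  0.    ] mm 232.54180685654035
wrist green (232, 132, 94, 81) 6183.5
[array([0.5109, 0.295 , 0.11  ]), array([0.5081, 0.3634, 0.11  ]), array([0.4737, 0.3283, 0.11  ]), array([0.5418, 0.3298, 0.11  ])]
scene green (176, 231, 30, 23) 435.0
((190.80003356933594, 241.9000244140625), (19.922348022460938, 28.144268035888672), 71.56504821777344) [array([199.8097, 233.8702]), array([177.2341, 241.5159]), array([189.296 , 222.8001]), array([167.2797, 229.8851])]
```

Emit:
{"fn": "send_rows", "kwargs": {
  "targets": [
    [[0.128,0.004,-0.153],[0,0,0]],
    [[0.3,0.004,-0.22],[0.002,-0.05,0]],
    [[0.658,-0.4,-0.085],[0.009,-0.221,0]],
    [[0.658,-0.4,-0.085],[0.009,-0.221,0]],
    [[0.658,-0.4,-0.085],[0.009,-0.221,0]],
    [[0.658,-0.4,-0.085],[0.009,-0.221,0]],
    [[0.658,-0.4,-0.085],[0.009,-0.221,0]],
    [[0.658,-0.4,-0.085],[0.009,-0.221,0]],
    [[0.658,-0.4,-0.085],[0.009,-0.221,0]],
    [[0.658,-0.4,-0.085],[0.009,-0.221,0]]
  ]
}}

```text
clock: 58.4
tool_pos: [0.4514, 0.2007, 0.2992]
eef_rot: [-0.018, 1.0, -0.0, -0.002]
contact_force: [0.6, 0.2, -0.8]
opening: 1.004
finger_force: 0.0
```

```bash
python3 - <<'E'
from h import *
go((.25,-.1,.35,182,0))
for n in("wrist","top","scene"):
    d,c=green(n);q=cv2.minAreaRect(c);print(q)
    x,y,a,b=cv2.boundingRect(c)
    for z in(.113,.03): print(z,"c",onz(d,q[0],z)[:2],"x lo/hi",onz(d,(x,y+b/2),z)[:2],onz(d,(x+a,y+b/2),z)[:2],onz(d,(x+a/2,y),z)[:2],onz(d,(x+a/2,y+b),z)[:2])
    h=cv2.cvtColor(d["img"],cv2.COLOR_BGR2HSV)
E
```

```text
t 58.4 at [0.4514 0.2007 0.2992] x-axis yaw -177.94320947048826 down [-0.0033 -0.0001 -1.    ] F [ 0.6321  0.2225 -0.7715] op 1.0037392775325413 0.0 q [-0.1436  0.4351 -0.5515  1.8008  0.2662  0.9833  0.8037]
(0.25, -0.1, 0.35, 182, 0) shift [ 0.7074 -0.9775 -0.1669] turn [-0.     -0.0011  0.0003] mm 365.43756975252927
wrist green (361, 204, 66, 54) 2902.0
((393.3533020019531, 230.57154846191406), (52.00803756713867, 65.62468719482422), 88.45184326171875)
0.113 c [0.5001 0.3269] x lo/hi [0.5018 0.2927] [0.4993 0.3627] [0.4712 0.3241] [0.5313 0.3314]
0.03 c [0.5267 0.3559] x lo/hi [0.5287 0.3139] [0.5257 0.3997] [0.4911 0.3524] [0.5648 0.3614]Traceback (most recent call last):
  File "<stdin>", line 4, in <module>
  File "h.py", line 47, in green
    c=max(cv2.findContours(g,cv2.RETR_EXTERNAL,2)[0],key=cv2.contourArea);print(n,"green",cv2.boundingRect(c),cv2.contourArea(c));return d,c
ValueError: max() iterable argument is empty
```

```bash
python3 - <<'E'
from h import *
go((.503,.3275,.19,180,0),(.503,.3275,.066,180,0))
E
```

```text
t 58.5 at [0.4506 0.2003 0.2991] x-axis yaw -177.91505883946425 down [-0.0039 -0.001  -1.    ] F [ 0.0098 -0.7298  0.0261] op 1.0002669000218336 0.0 q [-0.1435  0.4344 -0.5516  1.8024  0.2662  0.9833  0.8037]
(0.503, 0.3275, 0.19, 180, 0) shift [-0.1913  0.4178  0.3626] turn [-0.0003 -0.0012  0.0116] mm 175.6089706352609
(0.503, 0.3275, 0.066, 180, 0) shift [ 0.     -0.      0.4133] turn [0. 0. 0.] mm 124.0
```

Emit:
{"fn": "send_rows", "kwargs": {
  "targets": [
    [[-0.191,0.418,0.2],[0,-0.001,0.012]],
    [[-0.191,0.418,0.2],[0,-0.001,0.012]],
    [[-0.191,0.418,0.363],[0,-0.001,0.012]],
    [[-0.191,0.418,0.363],[0,-0.001,0.012]],
    [[-0.191,0.418,0.363],[0,-0.001,0.012]],
    [[-0.191,0.418,0.363],[0,-0.001,0.012]],
    [[-0.191,0.418,0.363],[0,-0.001,0.012]]
  ]
}}

```text
clock: 59.38
tool_pos: [0.5027, 0.3263, 0.1921]
eef_rot: [0.001, 1.0, -0.0, 0.001]
contact_force: [1.0, -0.1, 0.8]
opening: 1.0
finger_force: 0.0
```

```bash
python3 - <<'E'
from h import *
go((.503,.3275,.066,180,0))
d,c=green("wrist");x,y,a,b=cv2.boundingRect(c);z=.107
print(onz(d,(x,y+b/2),z)[:2],onz(d,(x+a,y+b/2),z)[:2],onz(d,(x+a/2,y),.102)[:2],onz(d,(x+a/2,y+b),.113)[:2])
h=cv2.cvtColor(d["img"],cv2.COLOR_BGR2HSV)
# bottom of the body towards the camera: bright rows under the lid column
xx=int(x+a/2);print([(r,tuple(int(k) for k in d["img"][r,xx])) for r in range(max(y-60,0),y+4,6)])
E
```

```text
t 59.375 at [0.5027 0.3263 0.1921] x-axis yaw 179.88069924739932 down [ 0.0025 -0.0008 -1.    ] F [ 0.9633 -0.0847  0.7957] op 0.999810399134089 0.0 q [-0.3893  0.6963 -0.4671  1.6525  0.3857  0.8842  0.5587]
(0.503, 0.3275, 0.066, 180, 0) shift [0.0001 0.0044 0.4203] turn [-0.0002  0.0008 -0.0007] mm 126.10782163414186
wrist green (233, 164, 92, 79) 6171.5
[0.5014 0.294 ] [0.5015 0.3632] [0.4724 0.3286] [0.5308 0.3285]
[(104, (161, 234, 251)), (110, (163, 235, 252)), (116, (165, 234, 251)), (122, (163, 234, 252)), (128, (111, 165, 201)), (134, (88, 130, 158)), (140, (49, 64, 80)), (146, (49, 61, 74)), (152, (59, 68, 77)), (158, (147, 159, 161)), (164, (48, 74, 50))]
```

Emit:
{"fn": "send_rows", "kwargs": {
  "targets": [
    [[0.003,0.007,0.15],[0,0,0]],
    [[0.003,0.007,0.3],[0,0,0]],
    [[0.003,0.007,0.38],[0,0,0]],
    [[0.003,0.007,0.42],[0,0,0]],
    [[0.003,0.007,0.42],[0,0,0]]
  ]
}}

```text
clock: 60.05
tool_pos: [0.501, 0.3284, 0.0643]
eef_rot: [0.001, 1.0, -0.001, -0.0]
contact_force: [0.3, -0.3, 0.6]
opening: 1.0
finger_force: 0.0
```

Emit:
{"fn": "send_rows", "kwargs": {
  "targets": [
    [[0,0,0],[0,0,0]],
    [[0,0,0],[0,0,0]],
    [[0,0,0],[0,0,0]],
    [[0,0,0],[0,0,0]],
    [[0,0,0],[0,0,0]]
  ],
  "fingers": 0.4,
  "newtons": 6
}}

```text
clock: 60.68
tool_pos: [0.5013, 0.3285, 0.0646]
eef_rot: [0.001, 1.0, -0.001, 0.0]
contact_force: [0.4, -0.4, 4.8]
opening: 0.661
finger_force: 6.0
```

Emit:
{"fn": "send_rows", "kwargs": {
  "targets": [
    [[0,0,-0.015],[0,0,0]],
    [[0,0,-0.04],[0,0,0]],
    [[-0.07,-0.006,-0.04],[0,0,0]],
    [[-0.135,-0.006,-0.04],[0,0,0]],
    [[-0.135,-0.006,-0.04],[0,0,0]],
    [[-0.135,-0.006,-0.04],[0,0,0]]
  ]
}}

```text
clock: 61.42
tool_pos: [0.5401, 0.3268, 0.0761]
eef_rot: [0.0, 1.0, -0.001, -0.001]
contact_force: [0.3, 0.4, -1.3]
opening: 0.658
finger_force: 6.0
```

```bash
python3 - <<'E'
from h import *
go()
green("wrist")
E
```

```text
t 61.425 at [0.5401 0.3268 0.0761] x-axis yaw 179.99129614050437 down [-0.0017 -0.0022 -1.    ] F [ 0.2783  0.4346 -1.257 ] op 0.6583664645162878 5.971031029548612 q [-0.3999  0.8838 -0.4034  1.637   0.4776  0.7232  0.5354]
wrist green (192, 207, 169, 108) 7564.0
```

Emit:
{"fn": "send_rows", "kwargs": {
  "targets": [
    [[0,0,0.02],[0,0,0]],
    [[0,0,0.034],[0,0,0]],
    [[0,0,0.041],[0,0,0]],
    [[0,0,0.041],[0,0,0]]
  ]
}}

```text
clock: 61.98
tool_pos: [0.5413, 0.3267, 0.0641]
eef_rot: [0.0, 1.0, -0.001, -0.0]
contact_force: [-0.1, -1.4, 4.4]
opening: 0.659
finger_force: 6.0
```

Emit:
{"fn": "send_rows", "kwargs": {
  "targets": [
    [[0,0,0],[0,0,0]],
    [[0,0,0],[0,0,0]],
    [[0,0,0],[0,0,0]],
    [[0,0,0],[0,0,0]],
    [[0,0,0],[0,0,0]]
  ],
  "fingers": 1
}}

```text
clock: 62.6
tool_pos: [0.5413, 0.3266, 0.0638]
eef_rot: [0.0, 1.0, -0.001, -0.0]
contact_force: [0.6, -0.5, 0.3]
opening: 1.0
finger_force: 0.0
```

Emit:
{"fn": "send_rows", "kwargs": {
  "targets": [
    [[0,0,-0.05],[0,0,0]],
    [[0,0,-0.15],[0,0,0]],
    [[0,0,-0.3],[0,0,0]],
    [[0,0,-0.5],[0,0,0]],
    [[0,0,-0.5],[0,0,0]],
    [[0,0,-0.5],[0,0,0]]
  ]
}}

```text
clock: 63.35
tool_pos: [0.5412, 0.3265, 0.2142]
eef_rot: [0.0, 1.0, -0.001, 0.0]
contact_force: [0.3, -0.8, -0.1]
opening: 1.0
finger_force: 0.0
```

```bash
python3 - <<'E'
from h import *
go((.3,.25,.3,180,0))
d,c=green("wrist");x,y,a,b=cv2.boundingRect(c);z=.107
print(onz(d,(x,y+b/2),z)[:2],onz(d,(x+a,y+b/2),z)[:2],onz(d,(x+a/2,y),.102)[:2],onz(d,(x+a/2,y+b),.113)[:2])
E
```

```text
t 63.35 at [0.5412 0.3265 0.2142] x-axis yaw 179.95280390913263 down [ 0.     -0.0024 -1.    ] F [ 0.3267 -0.7945 -0.1269] op 0.9995927851491364 0.0 q [-0.3582  0.7187 -0.4825  1.5201  0.3745  0.9971  0.6256]
(0.3, 0.25, 0.3, 180, 0) shift [ 0.8038 -0.2565 -0.2855] turn [-0.0008  0.     -0.0003] mm 267.22873964047557
wrist green (234, 160, 85, 73) 5352.5
[0.5395 0.2923] [0.5395 0.3612] [0.5106 0.3268] [0.5687 0.3268]
```

Emit:
{"fn": "send_rows", "kwargs": {
  "targets": [
    [[0.5,0,-0.2],[0,0,0]],
    [[0.5,0,-0.2],[0,0,0]],
    [[0.5,0,-0.2],[0,0,0]],
    [[0.5,0,-0.2],[0,0,0]],
    [[0.5,0,-0.2],[0,0,0]],
    [[0.5,0,-0.2],[0,0,0]]
  ]
}}

```text
clock: 64.15
tool_pos: [0.3924, 0.3264, 0.2727]
eef_rot: [0.001, 1.0, -0.002, -0.001]
contact_force: [-0.2, 0.3, 0.3]
opening: 0.999
finger_force: 0.0
```

```bash
python3 - <<'E'
from h import *
go();t=cam("top");rim(t,(.5455,.0045),.164)
hsv=cv2.cvtColor(t["img"],cv2.COLOR_BGR2HSV)
for i,k in enumerate([-30,30,-90,-150,-199]):   # handles bottom..top, tips
    z=.002+28e-3*i+.044;a=np.radians(k);p=proj(t,(.5455+.062*np.cos(a),.0045+.062*np.sin(a),z)).round().astype(int);print(k,hsv[p[1],p[0]])
column(cam("scene"),.5455,.0045,np.arange(.1,.2,.006))
d,c=green("wrist");x,y,a,b=cv2.boundingRect(c)
print(onz(d,(x,y+b/2),.107)[:2],onz(d,(x+a,y+b/2),.107)[:2],onz(d,(x+a/2,y),.102)[:2],onz(d,(x+a/2,y+b),.113)[:2])
o=cv2.imread("pics/top0.png");
for n,(u,v) in dict(roll=(235,153),hygro=(286,142)).items(): print(n,cv2.absdiff(o,t["img"])[v-14:v+14,u-14:u+14].mean())
E
```

```text
t 64.15 at [0.3924 0.3264 0.2727] x-axis yaw 179.8370012147925 down [-0.0015 -0.0034 -1.    ] F [-0.2343  0.28    0.2606] op 0.9994385901681256 0.0 q [-0.4407  0.488  -0.534   1.7994  0.3012  0.9394  0.4636]
rim [0. 0.] r nan 0 handle 0.9120696534985671 0.5884628686962216
-30 [ 90   2 235]
30 [100   3 242]
-90 [100   3 242]
-150 [108   5 244]
-199 [105   4 243]
col [(100, 26, 145), (106, 28, 146), (112, 28, 147), (118, 28, 156), (124, 26, 148), (130, 27, 144), (136, 30, 146), (142, 25, 143), (148, 19, 218), (154, 23, 168), (160, 27, 142), (166, 26, 145), (172, 25, 155), (178, 35, 173), (184, 50, 164), (190, 49, 160), (196, 49, 161)]
wrist green (245, 291, 63, 25) 909.0
[0.5205 0.293 ] [0.5206 0.3599] [0.5085 0.3265] [0.5318 0.3264]
roll 22.562074829931973
hygro 21.792517006802722h.py:43: RuntimeWarning: Mean of empty slice.
  print("rim",r0,"r",np.hypot(*(Q-r0).T).mean(),s.sum(),"handle",np.degrees(np.arctan2(h[1],h[0])),dd.max());return r0
  ret = ret.dtype.type(ret / rcount)
```

```bash
python3 -c "
from plant import *
print(finish_job())"
```

```text
the job is handed in; nothing more can be done
None
```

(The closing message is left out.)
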